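# Put the spindle sander's spare sleeve and spanner back in their places

### The job

The spindle sander is set up, so put its spare parts away. Stand the wide brown sanding sleeve back over its empty thick dowel, lowering it (not dropping it) until it sits fully down on the stand, and hang the red-handled spanner by its eye on the free steel peg so that it hangs straight down, eye up. Leave everything else where it is.

Things in the scene. Friction and masses are not known exactly. Their poses are not given: they have to be found in the camera images.
- spanner: flat steel spanner lying on the bench, 183 mm long, 8 mm thick, 0.22 kg: red shank 26 mm wide (parallel edges to 45 mm either side of the origin), round steel eye 40 mm across at one end, open jaw 50 mm wide at the other. Origin: underside, middle of the red shank, near the balance point; x along the shank towards the eye, z through the thickness, up at the start
- spanner_eye (a point): centre of the spanner's eye, a through hole 22 mm in diameter, 65 mm from the spanner's origin along its x and 4 mm above its underside; the eye's rim is 9 mm wide; same axes as the spanner
- sleeve: brown abrasive sanding sleeve, a rigid tube open at both ends, 51 mm outside diameter, 45 mm bore, 114 mm long, 0.07 kg, standing upright on the bench. Origin: centre of its lower end; z up along the tube
- sleeve_mid (a point): middle of the sleeve's axis, 57 mm above its lower end
- stand: brown wooden plank with two upright dowels, fixed to the bench, 100 x 250 x 18 mm; origin at the centre of its underside, y along its length; the dowels stand 60 mm either side of the centre, on either side at random
- thick_dowel: the empty upright wooden dowel of the wide sleeve, fixed on the stand, 40 mm in diameter, 85 mm tall above the plank, its top 10 mm tapered to 26 mm. Origin: centre of its foot, on the plank's top (18 mm above the bench); z up
- thin_dowel: the upright wooden dowel next to it, 18 mm in diameter, 85 mm tall; it already carries the small sleeve. Origin: centre of its foot on the plank's top
- rack: brown wooden peg rack fixed to the bench: base 100 x 280 x 18 mm, two 24 mm posts, a cross rail 32 mm high and 18 mm thick with its top 226 mm up, two pegs on its front 60 mm either side of the middle, 210 mm up; which is free is random. Origin: centre of the base's underside; -x is the front, y along the rail; rail's front face at x = +20 mm
- free_peg_root (a point): root of the empty steel peg, on the rail's front face 210 mm above the bench. The peg is a straight round bar, 8 mm in diameter with a round yellow-coated end, rising forwards at 45 degrees for 64 mm. The point's z axis points along the peg from root to tip (up and out of the rack's front), its y axis is the rack's y
- insert: bystander: black ring plate (a table insert of the sander), 84 mm outside, 44 mm hole, 6 mm thick, hanging on the other peg. Origin: centre of the ring on its front face
- small_sleeve: bystander: narrow brown sanding sleeve, 26 mm outside diameter, 114 mm long, standing over the thin dowel. Origin: centre of its lower end
- tape: bystander: yellow roll of masking tape, 100 mm across, 24 mm high, lying on the bench. Origin: centre of its underside
- glue: bystander: white glue bottle with orange cap, 60 mm across, 165 mm tall. Origin: centre of its underside
Mind the look-alikes: they are no part of the job. Of the things that look like the spanner, the smallest one is meant.

How it is judged:
At the end, for the whole second after the job is handed in: The wide sleeve stands over the thick dowel (within 6 mm and 0.08 rad), its lower end within 4 mm of the plank; the spanner hangs at rest on the free peg, the peg through its eye (eye centre within 10 mm of the peg's axis, between root and tip), eye up, within 0.35 rad of vertical (horizontal distance between sleeve_mid and thick_dowel below 0.006 m and z of sleeve_mid in the frame of thick_dowel below 0.061 m and angle between the z axis of sleeve and the z axis of thick_dowel, either way round below 0.08 rad and linear speed of sleeve below 0.02 m/s and x of spanner_eye in the frame of free_peg_root between -0.01 and 0.01 m and y of spanner_eye in the frame of free_peg_root between -0.01 and 0.01 m and z of spanner_eye in the frame of free_peg_root between -0.004 and 0.058 m and angle between spanner's own x axis and vertical below 0.35 rad and linear speed of spanner below 0.03 m/s and angular speed of spanner below 0.4 rad/s); the robot touches nothing.
It fails at once if the wide sleeve is dropped down the dowel (falls faster than 0.6 m/s on it) (horizontal distance between sleeve_mid and thick_dowel below 0.015 m and z of sleeve_mid in the frame of thick_dowel below 0.14 m and linear speed of sleeve above 0.6 m/s).
It fails at once if the table insert on its peg is displaced by more than 30 mm (distance of insert from where it was at the start of the episode above 0.03 m).
It fails at once if the small sleeve is displaced by more than 30 mm (distance of small_sleeve from where it was at the start of the episode above 0.03 m).
It fails at once if the tape roll is displaced by more than 30 mm (distance of tape from where it was at the start of the episode above 0.03 m).
It fails at once if the glue bottle is knocked over or displaced by more than 30 mm (distance of glue from where it was at the start of the episode above 0.03 m or angle between glue's own z axis and vertical above 0.5 rad).
It also fails if it takes over 67 s, if anything falls off the work surface, if the arm or the gripper's body presses on something with over 40 N, if the wrist force passes 120 N, or if a joint passes its speed limit or range.

### The arm

A 6-joint arm with a two-finger parallel gripper is mounted at the origin on the work surface. World frame = base frame: x ahead of the robot, y to its left, z up, the work surface at z = 0. Lengths are in m, angles in rad, forces in N, time in s.
With the tool pointing down it reaches from about 0.35 to 0.95 m from the base axis. Payload 17.4 kg.
Tool frame: the origin (TCP) lies on the centre line of the jaws, within the pads' length; the fingertips stand 17 mm ahead of it and the grasp point (between the pads) lies 2 mm behind it; z points along the fingers, y is the line along which they close (so a half turn about z gives the same grasp; the last joint's range is limited). The gripper opens to 93 mm and grips with 3 to 60 N. Pads are 15 mm wide; open, the fingers measure 128 mm over their backs; the gripper's body (75 mm by 188 mm) begins 65 mm behind the grasp point.
Start: joints at [1.194, 0.116, 1.442, -0, 1.584, -0.038], TCP at [0.224, 0.637, 0.236] pointing down, gripper open.
Joint ranges: [-2.83, 2.83], [-0.83, 2.19], [0.07, 2.5], [-1.14, 4.28], [0.01, 3], [-2.97, 2.97]. Speed limits (rad/s): [1.89, 1.89, 2.22, 3.14, 3.14, 3.14].

### API

Orientations are given as [roll, pitch, yaw] about the fixed x, y, z axes, in that order (R = Rz(yaw) Ry(pitch) Rx(roll)).
In Python, from station import get_obs, get_image, camera_params, job_done, find_in, outline_of, mark_of gives the robot as it stands.
- The arm moves only by the tool send_rows, never from a script. Its argument "series" is a list that holds one entry, the list of rows, each a list of 4 numbers: the shift along the tool's x, y, z each as a share of 0.25 m, from -1 to 1, then the turn about the tool's z as a share of pi rad, from -1 to 1. A call has 1 to 12 rows; each row shifts and turns the commanded pose from where the row before left it, along the tool's axes as they then stand; what a row does not reach is not made up. A row lasts 1/10 s, in which the tool goes at most 50 mm and 8.59 degrees, less where a joint would pass 70% of its speed; a pose out of reach is approached as far as the arm can. A call with a number of a shift or a turn outside -1 to 1 is refused whole. A call with a gripper value outside its range is refused whole. "gripper" is the opening, from -1 (shut) to 1 (fully open), set as the call begins (left out, the last holds). The fingers move at their own pace and stop on an object; "grip_force" is the grip in N (left out, the last holds). Time passes only in rows, so rows that do not move let the fingers close. It gives the time, the measured TCP pose, the force, the opening and the grip force at its end, in the units of the state.
- get_obs(): the state, without advancing time (a new reading comes with each control period).
- get_image(name): name is "scene" or "top" or "wrist"; returns (picture, depth): 480x640x3 uint8, red, green, blue; 480x640 float32, m along the optical axis (not along the pixel's ray), 0 where there is no reading.
- camera_params(name): a dict with "fov_y" (degrees; the focal length in pixels is half the picture's height over the tangent of half this angle, whatever the lens; pixels are square), "cx", "cy" (the principal point, pixels), "k1" (the pictures are not rectified: a ray, as slopes to the right and down, at radius r is drawn at 1 + k1 r^2 times it, then the intrinsics apply), "rvec" (rotation vector, rad) and "tvec" (3), from world to camera coordinates, as OpenCV has them. Camera axes: x right, y down, z forward; pixel columns grow to the right and rows downward; lengths in m; the calibration is good to about 2 mm. A picture is of the moment at which its call begins: read the wrist's pose just before it. camera_params takes no time and is no camera call; for the wrist camera it gives the pose at the moment of the call.
- job_done(): hands the job in; it is judged then, once.
Trained networks look in the newest picture that a camera, given by its name, has taken for a name from the list of things; names that differ only in an ending like _2 or _b are one class to them, and where a whole thing is asked for, a point or a joint stands for the part that bears it (a point fixed in the world has none). Each returns a list of dicts, best first, with "confidence" (0 to 1); they miss things now and then, are a little off and sometimes report something else, mostly with a low value. They report only what shows in the picture. A call takes as long as a camera call. They do not tell look-alikes from the thing itself.
- find_in(thing, camera): "centre" ([x, y, z] in m, in the coordinates of the camera as it stood for that picture, good to about 4 mm: the middle of the surface that is visible of it).
- outline_of(thing, camera): "pixels" (480x640 bool, what is visible of it).
- mark_of(thing, camera): "centre" ([x, y, z] in m, in the coordinates of the camera as it stood for that picture, good to about 4 mm: a listed point, or the origin of a listed thing).
The state is a dict: "clock": time; "joint_positions": joint angles; "dq": joint speeds; "tau": joint torques, N m; "tcp_pos": TCP position; "orientation": TCP orientation; "contact_force": force on the tool from outside, world axes, zero at the start; "ft_torque": the same for the moment, N m; "finger_gap": finger opening in m; "finger_force": force on a finger pad.
Only numpy, scipy, OpenCV 4.12 (cv2) and the standard library are available. Lean on these libraries where they do the work, as an engineer would, in place of code of your own. Each camera call takes 0.05 s, during which the arm holds its last target. There are 200 camera calls.

## Working session

There is one attempt and no reset: what is moved stays moved. The work goes in short steps, Python scripts to look and compute and a tool call to move; the robot and the scene stay as the last step left them, time stands still between calls to the robot, and variables do not carry over. Pictures are saved under pics/ and viewed, at most 10 in all, crops included, and the job is handed in when it is done.

Besides the shell and the picture viewer there is one more tool, called by a JSON object that holds its "fn" and its "kwargs". send_rows: Moves the arm, as the interface text tells. Its arguments: {"type":"object","properties":{"series":{"type":"array"},"gripper":{"type":"number"},"grip_force":{"type":"number"}},"required":["series"]}

```bash
mkdir -p pics; ls; cat > h.py <<'E'
import numpy as np, cv2
from station import *
from scipy.spatial.transform import Rotation as R
def cam(n):
    p=camera_params(n); f=240/np.tan(np.radians(p['fov_y'])/2)
    K=np.array([[f,0,p['cx']],[0,f,p['cy']],[0,0,1]]); D=np.array([p['k1'],0,0,0.])
    Rm=cv2.Rodrigues(np.array(p['rvec'],float))[0]; return K,D,Rm,np.array(p['tvec'],float)
def c2w(c,pts): return (np.atleast_2d(pts)-c[3])@c[2]
def rays(c,px):
    n=cv2.undistortPoints(np.array(px,float).reshape(-1,1,2),c[0],c[1]).reshape(-1,2)
    return np.c_[n,np.ones(len(n))]
def px2w(c,px,d): return c2w(c,rays(c,px)*np.array(d).reshape(-1,1))
def onplane(c,px,z):
    d=rays(c,px)@c[2]; o=-c[2].T@c[3]; return o+d*((z-o[2])/d[:,2:3])
def cloud(c,depth,mask=None):
    m=depth>0
    if mask is not None: m&=mask
    v,u=np.nonzero(m); return px2w(c,np.c_[u,v],depth[v,u]),np.c_[u,v]
E
python3 - <<'E'
from h import *
for n in ['scene','top']:
    c=cam(n); im,d=get_image(n); cv2.imwrite(f'pics/{n}0.png',im[:,:,::-1]); np.savez(f'{n}0.npz',im=im,d=d)
    print(n,-c[2].T@c[3])
    for t in ['spanner','sleeve','stand','thick_dowel','thin_dowel','rack','insert','small_sleeve','tape','glue']:
        print(t,[(np.round(c2w(c,x['centre'])[0],3).tolist(),round(x['confidence'],2)) for x in find_in(t,n)])
    for t in ['spanner_eye','sleeve_mid','thick_dowel','free_peg_root','spanner','rack','stand']:
        print('mark',t,[(np.round(c2w(c,x['centre'])[0],3).tolist(),round(x['confidence'],2)) for x in mark_of(t,n)])
o=get_obs();print(o['clock'],o['tcp_pos'],o['orientation'],o['finger_gap'])
E
```

```text
pics
scene [ 1.3665288  -0.08812492  0.92221353]
spanner [([0.387, 0.031, 0.012], 0.7), ([0.399, -0.213, 0.006], 0.69), ([0.178, -0.328, 0.01], 0.55)]
sleeve [([0.45, 0.232, 0.077], 0.76)]
stand [([0.66, 0.139, 0.02], 0.6)]
thick_dowel [([0.645, 0.198, 0.075], 0.77)]
thin_dowel []
rack [([0.656, -0.155, 0.018], 0.6)]
insert [([0.66, -0.099, 0.224], 0.61)]
small_sleeve [([0.666, 0.085, 0.093], 0.57)]
tape [([0.51, -0.436, 0.021], 0.86)]
glue [([0.525, 0.423, 0.086], 0.85)]
mark spanner_eye [([0.405, -0.146, 0.005], 0.82), ([0.156, -0.437, 0.006], 0.78), ([0.404, 0.137, 0.006], 0.75)]
mark sleeve_mid [([0.422, 0.239, 0.056], 0.88)]
mark thick_dowel [([0.633, 0.203, 0.018], 0.83)]
mark free_peg_root [([0.639, -0.22, 0.21], 0.71)]
mark spanner [([0.385, 0.05, 0.003], 0.97), ([0.401, -0.208, -0.0], 0.8), ([0.173, -0.352, -0.002], 0.75)]
mark rack [([0.628, -0.153, -0.004], 0.84)]
mark stand [([0.643, 0.148, -0.002], 0.68), ([0.639, -0.219, 0.209], 0.66)]
top [ 0.25587569 -0.00774582  1.3931342 ]
spanner [([0.173, -0.33, 0.011], 0.93), ([0.401, -0.229, 0.008], 0.66)]
sleeve [([0.425, 0.234
[... 199 characters left out ...]
[0.643, 0.081, 0.099], 0.58)]
tape [([0.497, -0.44, 0.027], 0.89)]
glue [([0.498, 0.418, 0.105], 0.63)]
mark spanner_eye [([0.153, -0.441, 0.004], 0.86), ([0.412, 0.135, 0.005], 0.65)]
mark sleeve_mid [([0.425, 0.236, 0.059], 0.61), ([0.495, -0.44, -0.004], 0.15)]
mark thick_dowel [([0.427, 0.234, -0.001], 0.7), ([0.63, 0.202, 0.016], 0.55)]
mark free_peg_root [([0.636, -0.22, 0.209], 0.63)]
mark spanner [([0.173, -0.36, -0.0], 0.9), ([0.384, 0.056, -0.002], 0.83), ([0.398, -0.211, -0.002], 0.64)]
mark rack [([0.629, -0.153, 0.002], 0.92), ([0.506, 0.431, -0.003], 0.31)]
mark stand []
1.8 [0.22435534 0.63661958 0.23565839] [-3.14156726e+00  1.73637825e-05  2.80279267e+00] 0.09324647734582711
```

View pics/scene0.png

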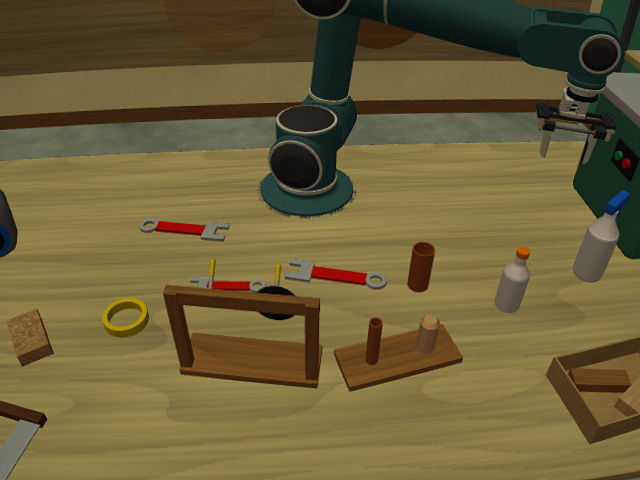

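View pics/top0.png

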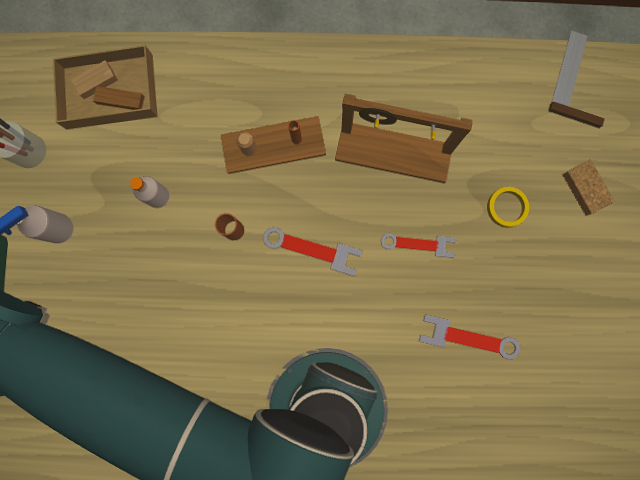

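The smallest spanner is the one at scene (230,286) / top (418,243), with its eye towards +y. The free peg is the one at top (433,130). The sleeve is at top (230,227) and the thick dowel at top (246,142). Next I'll measure these from the stored clouds.

```bash
cat > m.py <<'E'
from h import *
from scipy.optimize import least_squares
def circ(p):
    f=lambda q:np.hypot(p[:,0]-q[0],p[:,1]-q[1])-q[2]
    r=least_squares(f,[*p.mean(0)[:2],.02],loss='soft_l1',f_scale=.001);return np.round(r.x,4),len(p)
def circr(p,R):
    f=lambda q:np.hypot(p[:,0]-q[0],p[:,1]-q[1])-R
    r=least_squares(f,p.mean(0)[:2]+[-.01,0],loss='soft_l1',f_scale=.001);return np.round(r.x,4),len(p),np.abs(r.fun).mean()
E
python3 - <<'E'
from m import *
for n in ['scene','top']:
    c=cam(n);z=np.load(n+'0.npz');P,uv=cloud(c,z['d']);C=z['im'][uv[:,1],uv[:,0]].astype(int)
    near=lambda x,y,r:np.hypot(P[:,0]-x,P[:,1]-y)<r
    s=near(.424,.237,.05)
    print(n,'table z',np.median(P[near(.4,-.05,.03),2]))
    for lo,hi in [(.02,.105),(.108,.12)]: 
        q=P[s&(P[:,2]>lo)&(P[:,2]<hi)]; print('sleeve',lo,circ(q), q[:,2].max())
    s=near(.631,.202,.045); q=P[s&(P[:,2]>.03)&(P[:,2]<.09)]; 
    if len(q)>20: print('dowel side',circr(q,.02))
    q=P[s&(P[:,2]>.1)]; print('dowel top',np.round(q.mean(0),4),q[:,2].max(),len(q), (q.min(0)+q.max(0))/2)
    # red shank small spanner
    red=(C[:,0]>150)&(C[:,1]<60)&(C[:,2]<60)
    q=P[red&near(.4,-.21,.075)]; e=np.linalg.svd(q[:,:2]-q[:,:2].mean(0),full_matrices=False)[2][0]
    print('shank',q.mean(0).round(4),len(q),e)
    y=(C[:,0]>150)&(C[:,1]>120)&(C[:,2]<70)&near(.61,-.16,.12)&(P[:,2]>.15)
    for yy in (-.22,-.1):
        q=P[y&(abs(P[:,1]-yy)<.04)]; 
        if len(q): print('yellow',q.mean(0).round(4),len(q),q.min(0).round(3),q.max(0).round(3))
    # rail
    q=P[near(.65,-.155,.2)&(abs(P[:,2]-.226)<.006)&(C[:,0]<140)]
    e=np.linalg.svd(q[:,:2]-q[:,:2].mean(0),full_matrices=False)[2][0];print('rail',q.mean(0).round(4),len(q),e)
E
```

```text
scene table z 0.00175008550154262
sleeve 0.02 (array([0.428 , 0.236 , 0.0241]), 749) 0.10494368918328069
sleeve 0.108 (array([0.4284, 0.2361, 0.0239]), 130) 0.11676531025000875
dowel side (array([0.6297, 0.2046]), 394, np.float64(0.000947797331080783))
dowel top [0.6319 0.2036 0.1029] 0.10673639400678346 129 [0.63180005 0.2044582  0.10346492]
shank [ 0.4024 -0.2071  0.0082] 219 [0.04127788 0.99914771]
yellow [ 0.6067 -0.2124  0.2478] 39 [ 0.593 -0.215  0.239] [ 0.618 -0.209  0.257]
yellow [ 0.6286 -0.0948  0.2477] 47 [ 0.619 -0.098  0.237] [ 0.639 -0.09   0.257]
rail [ 0.661  -0.1568  0.2258] 1690 [-0.18384908 -0.98295448]
top table z 0.0019284491325558646
sleeve 0.02 (array([0.4264, 0.2339, 0.0238]), 298) 0.10457285384995851
sleeve 0.108 (array([0.4263, 0.2347, 0.0232]), 104) 0.11818197510304405
dowel side (array([0.5991, 0.187 ]), 123, np.float64(0.004973588966293261))
dowel top [0.6281 0.2035 0.1031] 0.10706104023268807 101 [0.62856823 0.20356759 0.10357051]
shank [ 0.4016 -0.2146  0.0081] 373 [-0.07486511 -0.99719367]
yellow [ 0.603  -0.2141  0.2513] 21 [ 0.594 -0.217  0.241] [ 0.614 -0.21   0.261]
yellow [ 0.6274 -0.0962  0.2488] 21 [ 0.616 -0.099  0.238] [ 0.638 -0.092  0.26 ]
rail [ 0.6573 -0.1613  0.226 ] 1237 [0.1807383  0.98353122]
```

```bash
cat > plan.py <<'E'
from h import *
def plan(t,dyaw=0,step=.04):
    o=get_obs(); p=np.array(o['tcp_pos']); Rm=R.from_euler('xyz',o['orientation']).as_matrix()
    d=Rm.T@(np.array(t)-p); n=max(int(np.ceil(np.linalg.norm(d)/step)),int(np.ceil(abs(dyaw)/.14)),1)
    print('tcp',p.round(4),'yaw',round(o['orientation'][2],4),'tot mm',(d*1000).round(1),'n',n,'row',(d/.25/n).round(4),'turn',round(dyaw/np.pi/n,4))
E
python3 -c "
from plan import *
plan([.427,.235,.236])"
```

```text
tcp [0.2244 0.6366 0.2357] yaw 2.8028 tot mm [-3.246e+02 -3.114e+02 -3.000e-01] n 12 row [-1.082e-01 -1.038e-01 -1.000e-04] turn 0.0
```

{"fn": "send_rows", "kwargs": {"series": [[[-0.108, -0.104, 0, 0], [-0.108, -0.104, 0, 0], [-0.108, -0.104, 0, 0], [-0.108, -0.104, 0, 0], [-0.108, -0.104, 0, 0], [-0.108, -0.104, 0, 0], [-0.108, -0.104, 0, 0], [-0.108, -0.104, 0, 0], [-0.108, -0.104, 0, 0], [-0.108, -0.104, 0, 0], [-0.108, -0.104, 0, 0], [-0.108, -0.104, 0, 0]]], "gripper": 1}}

```text
clock: 3.0
tcp_pos: [0.4266, 0.2333, 0.2359]
orientation: [3.141, 0.0, 2.803]
contact_force: [0.5, 1.2, -0.7]
finger_gap: 0.0928
finger_force: 0.0
```

{"fn": "send_rows", "kwargs": {"series": [[[0, 0, 0, 0], [0, 0, 0, 0]]]}}

```text
clock: 3.2
tcp_pos: [0.4264, 0.2343, 0.2358]
orientation: [3.141, 0.0, 2.801]
contact_force: [-0.6, 0.1, -0.3]
finger_gap: 0.0931
finger_force: 0.0
```

```bash
python3 - <<'E'
from plan import *; from m import *
c=cam('wrist'); im,d=get_image('wrist'); cv2.imwrite('pics/w1.png',im[:,:,::-1])
print(-c[2].T@c[3]); P,uv=cloud(c,d)
for s in [(.426,.235)]:
    near=np.hypot(P[:,0]-s[0],P[:,1]-s[1])<.04
    q=P[near&(P[:,2]>.108)&(P[:,2]<.12)]; print(len(q)); 
    if len(q)>20: print(circ(q),(q.min(0)+q.max(0))/2,(q.max(0)-q.min(0)))
plan([.427,.235,.236]); print(get_obs()['clock'])
E
```

```text
[0.36358953 0.25743899 0.38564978]
1097
(array([0.4247, 0.2388, 0.0236]), 1097) [0.42539077 0.23884912 0.11237376] [0.05106136 0.05041743 0.00869138]
tcp [0.4261 0.2349 0.2357] yaw 2.8022 tot mm [-0.8  0.4 -0.3] n 1 row [-0.0031  0.0016 -0.0011] turn 0.0
3.25
```

View pics/w1.png

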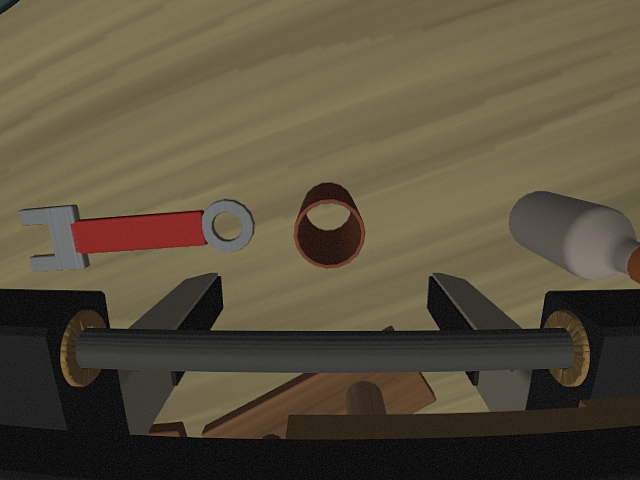

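The sleeve is centred at pixel (330,233), with the fingers either side of it. It stands at about (0.426, 0.237), so I'll descend.

```bash
python3 -c "
from plan import *
plan([.426,.237,.092])"
```

```text
tcp [0.4261 0.2349 0.2357] yaw 2.8022 tot mm [  0.8   1.9 143.7] n 4 row [0.0008 0.0019 0.1437] turn 0.0
```

{"fn": "send_rows", "kwargs": {"series": [[[0.003, 0.008, 0, 0], [0, 0, 0.144, 0], [0, 0, 0.144, 0], [0, 0, 0.144, 0], [0, 0, 0.143, 0], [0, 0, 0, 0]]]}}

```text
clock: 3.85
tcp_pos: [0.4238, 0.2368, 0.0876]
orientation: [-3.137, -0.005, 2.804]
contact_force: [-0.4, -0.4, 0.7]
finger_gap: 0.0929
finger_force: 0.0
```

{"fn": "send_rows", "kwargs": {"series": [[[0, 0, 0, 0], [0, 0, 0, 0], [0, 0, 0, 0], [0, 0, 0, 0], [0, 0, 0, 0], [0, 0, 0, 0]]], "gripper": -1, "grip_force": 12}}

```text
clock: 4.45
tcp_pos: [0.4263, 0.2369, 0.0922]
orientation: [3.141, 0.0, 2.803]
contact_force: [-0.4, 0.7, 2.9]
finger_gap: 0.0516
finger_force: 12.0
```

{"fn": "send_rows", "kwargs": {"series": [[[0, 0, -0.1, 0], [0, 0, -0.15, 0], [0, 0, -0.15, 0], [0, 0, -0.14, 0], [0, 0, 0, 0]]]}}

```text
clock: 4.95
tcp_pos: [0.4273, 0.2373, 0.2319]
orientation: [3.137, 0.005, 2.803]
contact_force: [-0.2, 0.2, -1.3]
finger_gap: 0.0521
finger_force: 12.0
```

```bash
python3 -c "
from plan import *
plan([.630,.204,.227])
print(get_obs()['finger_gap'])"
```

```text
tcp [0.4273 0.2373 0.2319] yaw 2.8027 tot mm [-202.2   35.9    6. ] n 6 row [-0.1348  0.0239  0.004 ] turn 0.0
0.05211402188483904
```

{"fn": "send_rows", "kwargs": {"series": [[[-0.135, 0.024, 0, 0], [-0.135, 0.024, 0, 0], [-0.135, 0.024, 0, 0], [-0.135, 0.024, 0, 0], [-0.135, 0.024, 0, 0], [-0.135, 0.024, 0, 0], [0, 0, 0, 0], [0, 0, 0, 0], [0, 0, 0, 0]]]}}

```text
clock: 5.85
tcp_pos: [0.6284, 0.2036, 0.2265]
orientation: [-3.141, -0.001, 2.803]
contact_force: [-0.2, 0.0, -0.6]
finger_gap: 0.0516
finger_force: 12.0
```

```bash
python3 - <<'E'
from plan import *; from m import *
plan([.630,.204,.227])
p=np.array(get_obs()['tcp_pos'])
for n in ['scene','top','wrist']:
    c=cam(n); im,d=get_image(n); P,uv=cloud(c,d);C=im[uv[:,1],uv[:,0]].astype(int)
    if n!='top': cv2.imwrite(f'pics/{n}2.png',im[:,:,::-1])
    s=np.hypot(P[:,0]-p[0],P[:,1]-p[1])<.045
    br=(C[:,0]-C[:,2]>35)&(C[:,0]<160)
    for lo,hi in [(.14,.2),(.15,.205),(.03,.09)]:
        q=P[s&br&(P[:,2]>lo)&(P[:,2]<hi)]
        if len(q)>30: print(n,lo,len(q),circr(q,.0255 if lo>.1 else .02),q.mean(0).round(4),q[:,2].min(),q[:,2].max())
    for t in ['sleeve_mid','thick_dowel']:
        print('mark',t,[(np.round(c2w(c,x['centre'])[0],3).tolist(),round(x['confidence'],2)) for x in mark_of(t,n)])
E
```

```text
tcp [0.6284 0.2036 0.2265] yaw 2.803 tot mm [-1.4  0.9 -0.5] n 1 row [-0.0054  0.0035 -0.0021] turn 0.0
scene 0.14 587 (array([0.6274, 0.2032]), 587, np.float64(0.0009633438146236493)) [0.6463 0.1959 0.1704] 0.1400136833384992 0.1998088242039611
scene 0.15 555 (array([0.6274, 0.2031]), 555, np.float64(0.0009880191970404132)) [0.6464 0.1958 0.1778] 0.1501622565560426 0.20496656279216402
scene 0.03 386 (array([0.6298, 0.2045]), 386, np.float64(0.0008852076008454027)) [0.6445 0.1987 0.061 ] 0.030815974191513704 0.08961501504960799
mark sleeve_mid [([0.627, 0.206, 0.192], 0.66)]
mark thick_dowel [([0.633, 0.206, 0.018], 0.82)]
mark sleeve_mid [([0.629, 0.199, 0.194], 0.62)]
mark thick_dowel []
wrist 0.14 742 (array([0.6243, 0.206 ]), 742, np.float64(0.0012561267622923902)) [0.6348 0.2087 0.1783] 0.14013227780164206 0.19995685042896894
wrist 0.15 834 (array([0.6243, 0.2056]), 834, np.float64(0.00120601636972551)) [0.6356 0.2094 0.1843] 0.15016648494886276 0.20499854096472406
mark sleeve_mid [([0.629, 0.204, 0.195], 0.78)]
mark thick_dowel [([0.633, 0.206, 0.018], 0.86)]
```

View pics/scene2.png

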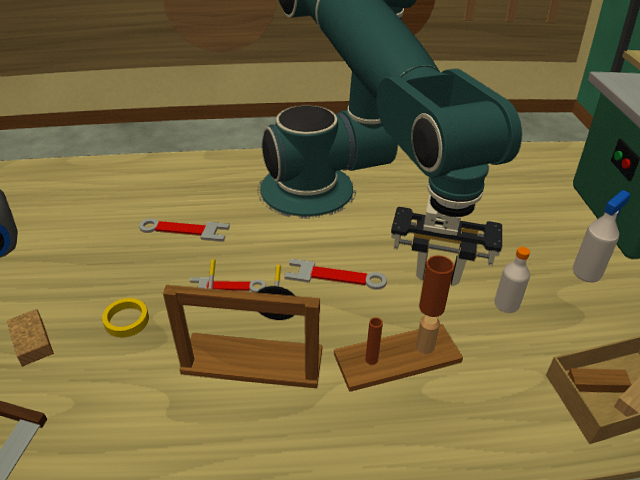

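The sleeve, at pixel (435,285), hangs over the dowel at (429,330), about 2.5 mm off. I'll correct that and lower it.

{"fn": "send_rows", "kwargs": {"series": [[[-0.007, 0.008, 0, 0], [0, 0, 0.06, 0], [0, 0, 0.08, 0], [0, 0, 0.06, 0], [0, 0, 0.04, 0], [0, 0, 0, 0]]]}}

```text
clock: 6.9
tcp_pos: [0.6309, 0.2046, 0.1649]
orientation: [-3.14, -0.002, 2.803]
contact_force: [-0.4, 0.2, -0.9]
finger_gap: 0.0517
finger_force: 12.0
```

{"fn": "send_rows", "kwargs": {"series": [[[0, 0, 0.06, 0], [0, 0, 0.06, 0], [0, 0, 0.04, 0], [0, 0, 0.02, 0], [0, 0, 0, 0]]]}}

```text
clock: 7.4
tcp_pos: [0.6312, 0.2047, 0.1209]
orientation: [-3.141, -0.001, 2.803]
contact_force: [0.5, 0.7, -0.9]
finger_gap: 0.0513
finger_force: 12.0
```

{"fn": "send_rows", "kwargs": {"series": [[[0, 0, 0.02, 0], [0, 0, 0.012, 0], [0, 0, 0.008, 0], [0, 0, 0.004, 0], [0, 0, 0, 0], [0, 0, 0, 0]]]}}

```text
clock: 8.0
tcp_pos: [0.6315, 0.2048, 0.1111]
orientation: [3.141, 0.0, 2.803]
contact_force: [0.6, 0.3, -0.8]
finger_gap: 0.0517
finger_force: 12.0
```

{"fn": "send_rows", "kwargs": {"series": [[[0, 0, 0.004, 0], [0, 0, 0.004, 0], [0, 0, 0.004, 0], [0, 0, 0, 0]]]}}

```text
clock: 8.4
tcp_pos: [0.6321, 0.2052, 0.1099]
orientation: [3.14, 0.002, 2.803]
contact_force: [-3.2, 0.8, 12.0]
finger_gap: 0.0512
finger_force: 12.0
```

The sleeve is seated, with 12 N of contact. I'll release and retract.

{"fn": "send_rows", "kwargs": {"series": [[[0, 0, 0, 0], [0, 0, 0, 0], [0, 0, 0, 0], [0, 0, 0, 0], [0, 0, 0, 0]]], "gripper": 0.7}}

```text
clock: 8.9
tcp_pos: [0.6314, 0.2048, 0.1077]
orientation: [-3.141, -0.0, 2.803]
contact_force: [-0.1, -0.5, -0.4]
finger_gap: 0.0789
finger_force: 0.0
```

{"fn": "send_rows", "kwargs": {"series": [[[0, 0, -0.06, 0], [0, 0, -0.14, 0], [0, 0, -0.16, 0], [0, 0, -0.16, 0], [0, 0, -0.16, 0], [0, 0, 0, 0]]]}}

```text
clock: 9.5
tcp_pos: [0.6325, 0.2051, 0.2859]
orientation: [3.136, 0.007, 2.803]
contact_force: [0.4, -0.1, 0.1]
finger_gap: 0.0795
finger_force: 0.0
```

```bash
python3 - <<'E'
from plan import *; from m import *
c=cam('scene'); im,d=get_image('scene'); P,uv=cloud(c,d)
s=np.hypot(P[:,0]-.63,P[:,1]-.204)<.045
q=P[s&(P[:,2]>.04)&(P[:,2]<.12)];print(circr(q,.0255)); q=P[s&(P[:,2]>.11)]; print(np.percentile(q[:,2],[50,90,99]))
plan([.42,-.30,.28]); print(get_obs()['clock'])
E
```

```text
(array([0.632 , 0.2033]), 873, np.float64(0.0016738308055542991))
[0.47295823 0.61674756 0.62032838]
tcp [0.6321 0.205  0.2823] yaw 2.8028 tot mm [ 3.220e+01 -5.467e+02  4.000e-01] n 14 row [ 9.200e-03 -1.562e-01  1.000e-04] turn 0.0
9.55
```

{"fn": "send_rows", "kwargs": {"series": [[[0, 0, 0, 0.0415], [0, 0, 0, 0.0415], [0, 0, 0, 0.0415], [0, 0, 0, 0.0415], [0, 0, 0, 0.0415], [0, 0, 0, 0.0415], [0, 0, 0, 0.0415], [0, 0, 0, 0.0415], [0, 0, 0, 0.0415], [0, 0, 0, 0.0415], [0, 0, 0, 0]]]}}

```text
clock: 10.65
tcp_pos: [0.6312, 0.2047, 0.2772]
orientation: [-3.14, 0.0, 1.497]
contact_force: [-0.5, 0.1, 0.1]
finger_gap: 0.0793
finger_force: 0.0
```

```bash
python3 -c "
from plan import *
plan([.402,-.21,.2],step=.045); print(get_obs()['joint_positions'])"
```

```text
tcp [0.6312 0.2047 0.2772] yaw 1.4967 tot mm [-430.5 -197.8   77.6] n 11 row [-0.1565 -0.0719  0.0282] turn 0.0
[ 2.75159764e-01  8.42556466e-02  1.40905957e+00 -3.03573564e-05
  1.64948144e+00  3.49277250e-01]
```

{"fn": "send_rows", "kwargs": {"series": [[[-0.157, -0.072, 0.028, 0], [-0.157, -0.072, 0.028, 0], [-0.157, -0.072, 0.028, 0], [-0.157, -0.072, 0.028, 0], [-0.157, -0.072, 0.028, 0], [-0.157, -0.072, 0.028, 0], [-0.157, -0.072, 0.028, 0], [-0.157, -0.072, 0.028, 0], [-0.157, -0.072, 0.028, 0], [-0.157, -0.072, 0.028, 0], [-0.157, -0.072, 0.028, 0], [0, 0, 0, 0]]]}}

```text
clock: 11.85
tcp_pos: [0.4005, -0.2147, 0.1997]
orientation: [-3.14, 0.0, 1.499]
contact_force: [0.4, 0.2, -0.0]
finger_gap: 0.0791
finger_force: 0.0
```

{"fn": "send_rows", "kwargs": {"series": [[[0, 0, 0, 0], [0, 0, 0, 0]]]}}

```text
clock: 12.05
tcp_pos: [0.4033, -0.2111, 0.2009]
orientation: [3.142, -0.0, 1.501]
contact_force: [0.2, -0.5, -0.7]
finger_gap: 0.0791
finger_force: 0.0
```

```bash
cat > sp.py <<'E'
from plan import *; from m import *
def look(n,xy,zz=.008,save=None,rad=.075):
    c=cam(n); im,d=get_image(n)
    if save: cv2.imwrite(save,im[:,:,::-1])
    v,u=np.mgrid[0:480,0:640]; W=onplane(c,np.c_[u.ravel(),v.ravel()],zz).reshape(480,640,3)
    hsv=cv2.cvtColor(im,cv2.COLOR_RGB2HSV).astype(int); i=im.astype(int)
    near=np.hypot(W[...,0]-xy[0],W[...,1]-xy[1])<rad
    red=near&(i[...,0]>90)&(i[...,1]<60)&(i[...,2]<60)
    q=W[red][:,:2]; 
    r=cv2.minAreaRect((q*1e4).astype(np.float32)); print(n,'shank mean',q.mean(0).round(4),len(q),'rect',np.array(r[0])/1e4,np.array(r[1])/10,r[2])
    return c,im,d,W
E
python3 - <<'E'
from sp import *
plan([.402,-.205,.2]); 
c,im,d,W=look('wrist',(.401,-.21),save='pics/w3.png')
look('top',(.401,-.21))
P,uv=cloud(c,d); print('table z',np.median(P[P[:,2]<.004,2]))
print('eye',[(np.round(c2w(c,x['centre'])[0],4).tolist(),round(x['confidence'],2)) for x in mark_of('spanner_eye','wrist')])
E
```

```text
tcp [ 0.4033 -0.2111  0.2009] yaw 1.5015 tot mm [ 6.  -1.7  0.9] n 1 row [ 0.0239 -0.0069  0.0037] turn 0.0
wrist shank mean [ 0.4009 -0.2094] 3299 rect [ 0.40097263 -0.21091077] [102.70010986  25.3605484 ] 85.49739837646484
top shank mean [ 0.4012 -0.2096] 118 rect [ 0.40176062 -0.21234111] [22.08907776 46.66152954] 1.1866445541381836
table z 0.000845605249892543
eye [([0.4049, -0.1369, 0.0019], 0.64)]
```

View pics/w3.png

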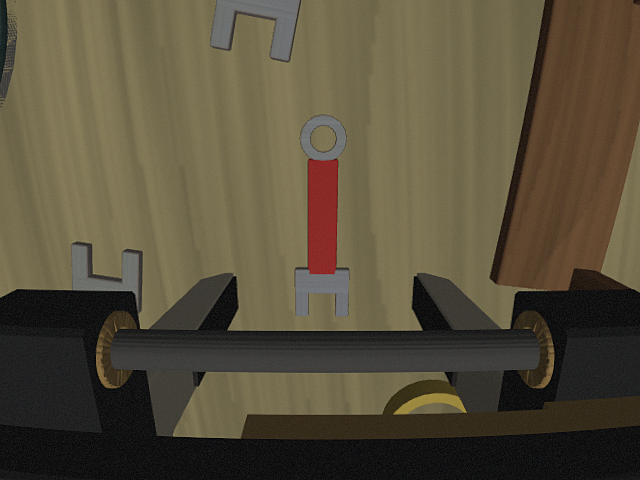

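The small spanner lies straight along the tool x axis, eye at pixel (323,138) and shank at (322,215), clear of the other spanners. I'll descend to grasp it about 10 mm on the eye side of its origin.

{"fn": "send_rows", "kwargs": {"series": [[[0.04, -0.006, 0.06, 0], [0, 0, 0.14, 0], [0, 0, 0.14, 0], [0, 0, 0.14, 0], [0, 0, 0.1, 0], [0, 0, 0.06, 0], [0, 0, 0.04, 0], [0, 0, 0.02, 0], [0, 0, 0.015, 0], [0, 0, 0.008, 0], [0, 0, 0, 0], [0, 0, 0, 0]]]}}

```text
clock: 13.4
tcp_pos: [0.4025, -0.2017, 0.0207]
orientation: [3.141, 0.0, 1.499]
contact_force: [0.7, -0.1, 0.0]
finger_gap: 0.0791
finger_force: 0.0
```

{"fn": "send_rows", "kwargs": {"series": [[[0, 0, 0, 0], [0, 0, 0, 0], [0, 0, 0, 0], [0, 0, 0, 0], [0, 0, 0, 0], [0, 0, 0, 0], [0, 0, 0, 0]]], "gripper": -1, "grip_force": 20}}

```text
clock: 14.1
tcp_pos: [0.4022, -0.2016, 0.0202]
orientation: [3.142, 0.0, 1.499]
contact_force: [0.1, 0.0, -0.8]
finger_gap: 0.0273
finger_force: 0.0
```

{"fn": "send_rows", "kwargs": {"series": [[[0, 0, 0, 0], [0, 0, 0, 0], [0, 0, 0, 0]]]}}

```text
clock: 14.4
tcp_pos: [0.4022, -0.2016, 0.0201]
orientation: [-3.142, -0.0, 1.499]
contact_force: [-0.1, 0.3, 0.0]
finger_gap: 0.0256
finger_force: 20.0
```

{"fn": "send_rows", "kwargs": {"series": [[[0, 0, -0.04, 0], [0, 0, -0.12, 0], [0, 0, -0.16, 0], [0, 0, -0.16, 0], [0, 0, -0.16, 0], [0, 0, -0.16, 0], [0, 0, -0.16, 0], [0, 0, -0.08, 0], [0, 0, 0, 0]]]}}

```text
clock: 15.3
tcp_pos: [0.4026, -0.2018, 0.2836]
orientation: [3.137, 0.002, 1.499]
contact_force: [-0.1, -0.9, -2.3]
finger_gap: 0.0254
finger_force: 20.0
```

```bash
python3 - <<'E'
from sp import *
o=get_obs();p=o['tcp_pos'];print(p,o['orientation'],o['finger_gap'])
z=p[2]-.012
c,im,d,W=look('wrist',p[:2],zz=z,save='pics/w4.png')
P,uv=cloud(c,d); C=im[uv[:,1],uv[:,0]].astype(int)
# spanner points: height along its length (relative tool frame)
Rm=R.from_euler('xyz',o['orientation']).as_matrix(); T=(P-p)@Rm
m=(abs(T[:,1])<.03)&(abs(T[:,2]-.012)<.04)&(T[:,0]>0.01)&(T[:,0]<.1)
for a in np.arange(.01,.09,.01):
    q=T[m&(T[:,0]>a)&(T[:,0]<a+.01)]; print(round(a,3),len(q),np.median(q,axis=0).round(4) if len(q) else '')
print('yaw off',o['orientation'][2])
E
```

```text
[ 0.40264338 -0.20181003  0.28355199] [3.13743865e+00 1.97156271e-03 1.49904324e+00] 0.02539715689175332
wrist shank mean [ 0.4025 -0.2002] 9462 rect [ 0.40174087 -0.21025562] [101.78378906  25.73252563] 85.49942779541016
0.01 3035 [0.0104 0.0003 0.0081]
0.02 1397 [ 0.025  -0.0001  0.0111]
0.03 1454 [ 0.0351 -0.0002  0.011 ]
0.04 1633 [ 0.0455 -0.0002  0.011 ]
0.05 1248 [ 0.0547 -0.0051  0.0109]
0.06 1274 [0.0655 0.     0.0107]
0.07 1420 [0.0736 0.0002 0.0106]
0.08 0 
yaw off 1.4990432351412661
```

View pics/w4.png

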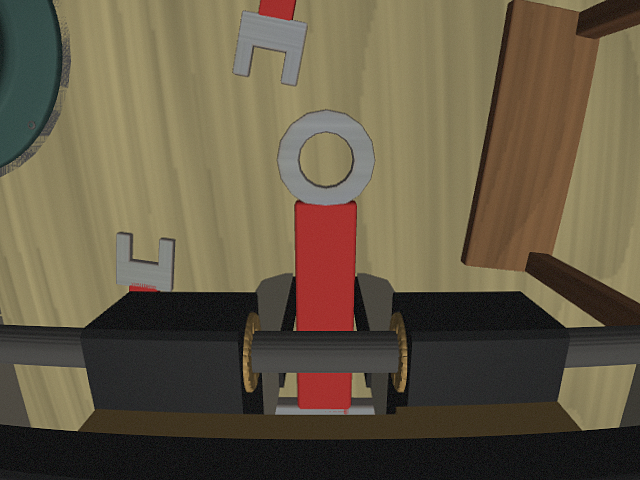

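The spanner is held flat and centred, eye hole at pixel (326,159). Next I'll turn it to face the rack and move to a pre-approach in front of the free peg.

{"fn": "send_rows", "kwargs": {"series": [[[0, 0, 0, 0.0444], [0, 0, 0, 0.0444], [0, 0, 0, 0.0444], [0, 0, 0, 0.0444], [0, 0, 0, 0.0444], [0, 0, 0, 0.0444], [0, 0, 0, 0.0444], [0, 0, 0, 0.0444], [0, 0, 0, 0.0444], [0, 0, 0, 0.0444], [0, 0, 0, 0.0444], [0, 0, 0, 0.0444]]]}}

```text
clock: 16.55
tcp_pos: [0.4018, -0.2013, 0.278]
orientation: [-3.141, 0.003, -0.181]
contact_force: [0.8, 0.7, -1.9]
finger_gap: 0.0258
finger_force: 20.0
```

{"fn": "send_rows", "kwargs": {"series": [[[0, 0, 0, 0]]]}}

```text
clock: 16.65
tcp_pos: [0.4018, -0.2014, 0.2783]
orientation: [-3.141, 0.002, -0.177]
contact_force: [-0.0, 0.2, -2.1]
finger_gap: 0.0252
finger_force: 20.0
```

```bash
python3 -c "
from plan import *
plan([.51,-.197,.300]); print(get_obs()['joint_positions'])"
```

```text
tcp [ 0.4018 -0.2014  0.2783] yaw -0.1774 tot mm [105.7 -23.4 -21.9] n 3 row [ 0.1409 -0.0312 -0.0293] turn 0.0
[-5.21260066e-01 -3.93327468e-01  1.83134841e+00 -3.10181716e-05
  1.70601201e+00  1.22688534e+00]
```

{"fn": "send_rows", "kwargs": {"series": [[[0, 0, -0.044, 0], [0.07, -0.016, -0.044, 0], [0.12, -0.027, 0, 0], [0.12, -0.027, 0, 0], [0.07, -0.016, 0, 0], [0.043, -0.008, 0, 0], [0, 0, 0, 0], [0, 0, 0, 0]]]}}

```text
clock: 17.45
tcp_pos: [0.51, -0.1969, 0.3022]
orientation: [3.142, 0.0, -0.174]
contact_force: [-0.2, 0.4, -1.9]
finger_gap: 0.0255
finger_force: 20.0
```

```bash
cat > peg.py <<'E'
from sp import *
def run(save):
    o=get_obs();p=np.array(o['tcp_pos']);Rm=R.from_euler('xyz',o['orientation']).as_matrix()
    c=cam('wrist'); im,d=get_image('wrist'); cv2.imwrite(save,im[:,:,::-1])
    P,uv=cloud(c,d); T=(P-p)@Rm; C=im[uv[:,1],uv[:,0]].astype(int)
    g=(abs(T[:,2]-.012)<.006)&(T[:,0]>.03)&(T[:,0]<.09)&(abs(T[:,1])<.025)&(C.max(1)-C.min(1)<40)
    q=T[g]; r=np.hypot(q[:,0]-.055,q[:,1]); 
    e=least_squares(lambda s:np.minimum(0,np.hypot(q[:,0]-s[0],q[:,1]-s[1])-.011)+np.maximum(0,np.where(q[:,0]>.05,np.hypot(q[:,0]-s[0],q[:,1]-s[1])-.02,0)),[.055,0]).x
    print('eye tool',e.round(4),'top z',np.median(q[:,2]).round(4),len(q))
    y=(C[:,0]>110)&(C[:,1]>80)&(C[:,2]<70)&(C[:,0]-C[:,2]>70)&(T[:,0]>.03)&(T[:,0]<.2)&(abs(T[:,1])<.03)&(P[:,2]>.18)
    q=T[y]; print('yellow',len(q),q.mean(0).round(4),q.min(0).round(4),q.max(0).round(4))
    for a in np.arange(q[:,0].min(),q[:,0].max(),.005):
        k=q[(q[:,0]>=a)&(q[:,0]<a+.005)]; print(k.mean(0).round(4),k[:,1].min().round(4),k[:,1].max().round(4),len(k),np.percentile(k[:,2],10).round(4))
    v=(P[:,2]>.15)&(T[:,0]>.06)&(T[:,0]<.2)&(abs(T[:,1])<.009)&~y
    q=T[v]; 
    for a in np.arange(.06,.2,.01):
        k=q[(q[:,0]>=a)&(q[:,0]<a+.01)]
        if len(k): print('other',k.mean(0).round(4),len(k))
    for n in ('wrist','scene'):
        if n!='wrist': get_image(n)
        cc=cam(n)
        print(n,[( ((c2w(cc,x['centre'])[0]-p)@Rm).round(4).tolist(),round(x['confidence'],2)) for x in mark_of('free_peg_root',n)],[( ((c2w(cc,x['centre'])[0]-p)@Rm).round(4).tolist(),round(x['confidence'],2)) for x in mark_of('spanner_eye',n)])
    print(p,o['orientation'],o['clock'])
E
python3 -c "
from peg import *
run('pics/w5.png')"
```

```text
eye tool [ 0.0585 -0.0005] top z 0.0109 5209
yellow 576 [ 0.0924 -0.0039  0.0468] [ 0.0301 -0.0151 -0.0895] [0.1072 0.0135 0.0662]
[ 0.0319 -0.0091 -0.0872] -0.0151 0.0135 25 -0.0883peg.py:13: RuntimeWarning: Mean of empty slice.
  k=q[(q[:,0]>=a)&(q[:,0]<a+.005)]; print(k.mean(0).round(4),k[:,1].min().round(4),k[:,1].max().round(4),len(k),np.percentile(k[:,2],10).round(4))
  ret = um.true_divide(
Traceback (most recent call last):
  File "peg.py", line 13, in run
    k=q[(q[:,0]>=a)&(q[:,0]<a+.005)]; print(k.mean(0).round(4),k[:,1].min().round(4),k[:,1].max().round(4),len(k),np.percentile(k[:,2],10).round(4))
                                                               ~~~~~~~~~~^^
ValueError: zero-size array to reduction operation minimum which has no identity
```

View pics/w5.png

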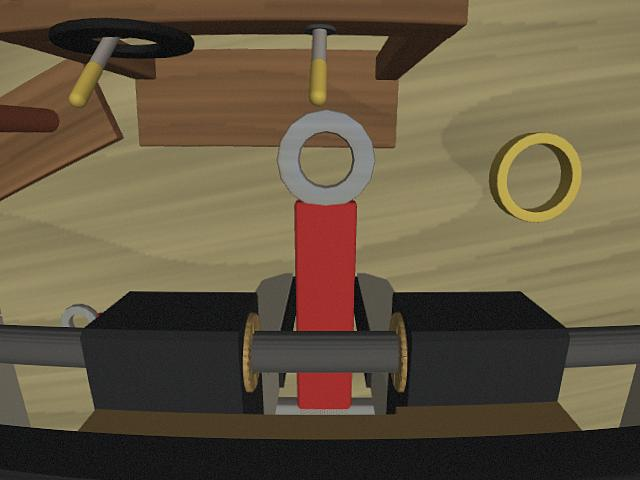

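The free peg's tip is at pixel (318,103) and its root at (320,28), straight ahead of the eye at (326,159). I'll fix the filter and refine.

```bash
sed -i 's/&(P\[:,2\]>.18)/\&(P[:,2]>.18)\&(T[:,2]>.02)\&(T[:,2]<.09)/; s/    for a in np.arange(q\[:,0\].min/    for a in np.arange(q[:,0].min/; s/,.005):$/,.0051):/; s/(q\[:,0\]<a+.005)\]; print/(q[:,0]<a+.0051)];\n        if len(k): print/' peg.py
cat >> peg.py <<'E'
def eyepx(z=.011):
    o=get_obs();p=np.array(o['tcp_pos']);Rm=R.from_euler('xyz',o['orientation']).as_matrix()
    c=cam('wrist'); im,_=get_image('wrist')
    W=onplane(c,np.array([[326,111],[326,131.5],[326,187],[278,158],[374,158],[318,103.]]),p[2]-z); print('eye px tool',((W-p)@Rm).round(4).tolist())
E
python3 -c "
from peg import *
run('pics/w5.png');eyepx()"
```

```text
eye tool [ 0.0585 -0.0005] top z 0.0109 5210
yellow 546 [ 0.0951 -0.0039  0.0529] [ 0.0834 -0.0078  0.0442] [ 1.075e-01 -1.000e-04  6.490e-02]
[ 0.0857 -0.0041  0.046 ] -0.0078 -0.0006 108 0.0448
[ 0.091  -0.0039  0.0482] -0.0074 -0.0006 123 0.0461
[ 0.096  -0.0038  0.0533] -0.0071 -0.0006 128 0.0508
[ 0.1012 -0.0037  0.0584] -0.0071 -0.0001 124 0.0561
[ 0.1055 -0.0039  0.0626] -0.0067 -0.0006 63 0.0608
other [0.0685 0.0008 0.0112] 297
other [ 0.0736 -0.0002  0.0107] 828
other [ 0.0862 -0.0051  0.0465] 116
other [ 0.0951 -0.0061  0.0544] 69
other [ 0.1066 -0.0047  0.0648] 114
other [ 0.115  -0.0042  0.0728] 222
other [ 0.1273 -0.0004  0.0836] 576
other [0.1347 0.0002 0.0757] 649
wrist [([0.1298, -0.0033, 0.0887], 0.93)] [([-0.1575, -0.3144, 0.2933], 0.95)]
scene [([0.1353, -0.0011, 0.0959], 0.61)] [([-0.3066, 0.2995, 0.2982], 0.76), ([0.0595, 0.0015, 0.0164], 0.72), ([-0.1605, -0.313, 0.2937], 0.61)]
[ 0.50981213 -0.19693165  0.30240069] [ 3.14141714e+00 -4.10188206e-05 -1.74131222e-01] 17.5
eye px tool [[0.0773, -0.0003, 0.011], [0.0694, -0.0003, 0.011], [0.0474, -0.0003, 0.011], [0.0591, -0.0196, 0.011], [0.0591, 0.019, 0.011], [0.0803, -0.0035, 0.011]]
```

{"fn": "send_rows", "kwargs": {"series": [[[0, -0.014, 0.02, 0], [0.03, 0, 0.03, 0], [0.03, 0, 0.03, 0], [0.02, 0, 0.02, 0], [0, 0, 0, 0], [0, 0, 0, 0], [0, 0, 0, 0]]]}}

```text
clock: 18.55
tcp_pos: [0.5308, -0.1969, 0.2774]
orientation: [3.142, -0.0, -0.175]
contact_force: [0.7, 0.3, -2.5]
finger_gap: 0.0251
finger_force: 20.0
```

```bash
python3 -c "
from peg import *
run('pics/w6.png')"
```

```text
eye tool [ 0.0585 -0.0005] top z 0.0109 5203
yellow 335 [ 0.0783 -0.0007  0.0311] [ 0.0627 -0.0215  0.02  ] [0.1261 0.0149 0.0524]
[ 0.0651 -0.0004  0.0214] -0.0041 0.0032 105 0.0203
[ 0.0685 -0.0008  0.0219] -0.0041 0.0032 22 0.0205
[ 0.0813 -0.0001  0.0344] -0.0038 0.0035 107 0.0324
[ 0.0848 -0.0004  0.0376] -0.0039 0.0035 86 0.0354
[ 0.1258 -0.0083  0.051 ] -0.0215 0.0149 15 0.0499
other [0.0676 0.     0.0148] 468
other [ 0.0738 -0.0002  0.0111] 845
other [ 0.0863 -0.0011  0.04  ] 182
other [ 0.0949 -0.0006  0.0486] 310
other [ 1.068e-01 -1.000e-04  5.750e-02] 688
other [1.15e-01 1.00e-04 5.07e-02] 829
other [ 1.229e-01 -1.000e-04  5.080e-02] 498
wrist [([0.1051, 0.0002, 0.0657], 0.74)] []
scene [([0.1138, 0.0016, 0.0704], 0.61)] [([-0.1811, -0.3095, 0.269], 0.74), ([0.0607, 0.0005, 0.0158], 0.58), ([-0.3256, 0.3027, 0.2713], 0.58), ([0.0499, -0.3565, 0.2788], 0.29)]
[ 0.53078334 -0.19690805  0.27744697] [ 3.14150068e+00 -2.99948970e-04 -1.74847397e-01] 18.55
```

View pics/w6.png

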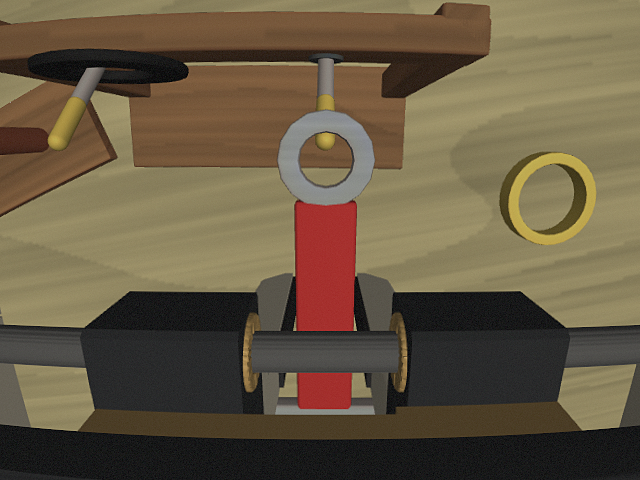

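The tip shows through the hole at pixel (325,140), centred sideways. I'll continue along the peg with a 1.2 mm correction, watching the force.

{"fn": "send_rows", "kwargs": {"series": [[[0, 0, 0.005, 0], [0.016, 0, 0.016, 0], [0.016, 0, 0.016, 0], [0.016, 0, 0.016, 0], [0, 0, 0, 0], [0, 0, 0, 0]]]}}

```text
clock: 19.45
tcp_pos: [0.5427, -0.1989, 0.2636]
orientation: [-3.141, 0.001, -0.175]
contact_force: [0.1, 0.1, -2.4]
finger_gap: 0.0255
finger_force: 20.0
```

{"fn": "send_rows", "kwargs": {"series": [[[0.016, 0, 0.016, 0], [0.016, 0, 0.016, 0], [0.016, 0, 0.016, 0], [0, 0, 0, 0], [0, 0, 0, 0]]]}}

```text
clock: 19.95
tcp_pos: [0.5544, -0.201, 0.2517]
orientation: [-3.142, 0.0, -0.175]
contact_force: [-0.1, -1.0, -3.4]
finger_gap: 0.0256
finger_force: 20.0
```

```bash
python3 -c "
from peg import *
run('pics/w7.png')"
```

```text
eye tool [ 0.0561 -0.0004] top z 0.0109 4921
yellow 36 [ 0.1019 -0.0106  0.0254] [ 0.1011 -0.0296  0.0241] [0.1024 0.0297 0.0271]
[ 0.1019 -0.0106  0.0254] -0.0296 0.0297 36 0.0244
other [ 0.0661 -0.0001  0.0141] 721
other [ 0.0738 -0.0002  0.0115] 872
other [ 0.0855 -0.0001  0.0287] 985
other [0.095  0.0001 0.0249] 1068
other [ 0.1013 -0.0002  0.0253] 250
wrist [([0.0845, -0.0003, 0.0396], 0.82)] [([-0.2056, -0.3106, 0.2416], 0.64)]
scene [([0.0864, 0.0026, 0.0412], 0.61)] [([0.0567, -0.0011, 0.012], 0.93), ([-0.2074, -0.3072, 0.2459], 0.73), ([-0.3493, 0.3039, 0.2501], 0.7), ([0.0635, -0.0627, 0.2528], 0.32)]
[ 0.5544343  -0.20101057  0.25168213] [-3.14150499e+00  4.73396719e-04 -1.74718135e-01] 19.95
```

View pics/w7.png

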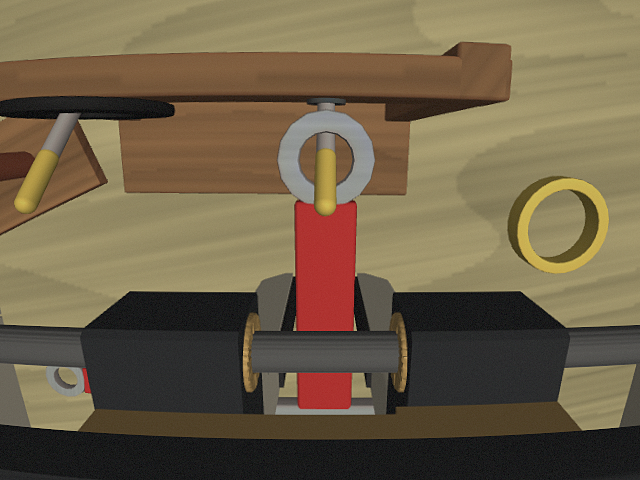

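The peg is through the eye, with its tip in view at (326,212). I'll go 4 mm further, loosen the grip and pitch the tail down along an arc so the final drop is gentle.

{"fn": "send_rows", "kwargs": {"series": [[[0.008, 0, 0.008, 0], [0.008, 0, 0.008, 0], [0, 0, 0, 0]]]}}

```text
clock: 20.55
tcp_pos: [0.5584, -0.2017, 0.2474]
orientation: [-3.141, 0.001, -0.175]
contact_force: [-0.4, -0.6, -2.1]
finger_gap: 0.0255
finger_force: 20.0
```

{"fn": "send_rows", "kwargs": {"series": [[[0, 0, 0, 0], [0, 0, 0, 0], [0.001, 0, 0.02, 0], [0.003, 0, 0.02, 0], [0.005, 0, 0.019, 0], [0.006, 0, 0.019, 0], [0, 0, 0, 0]]], "grip_force": 4}}

```text
clock: 21.25
tcp_pos: [0.562, -0.2023, 0.2274]
orientation: [-3.141, 0.001, -0.175]
contact_force: [0.9, 0.5, -2.5]
finger_gap: 0.0224
finger_force: 4.2
```

```bash
python3 -c "
from peg import *
im,_=get_image('wrist');im2,_=get_image('scene')
a=cv2.resize(im,(533,400))
b=cv2.resize(im2[210:400,150:340],(400,400))
cv2.imwrite('pics/w8.png',np.hstack([a[:,:400],b])[:,:,::-1]); print(get_obs()['finger_gap'],get_obs()['finger_force'])"
```

```text
0.022380330067780757 3.999408943927847
```

View pics/w8.png

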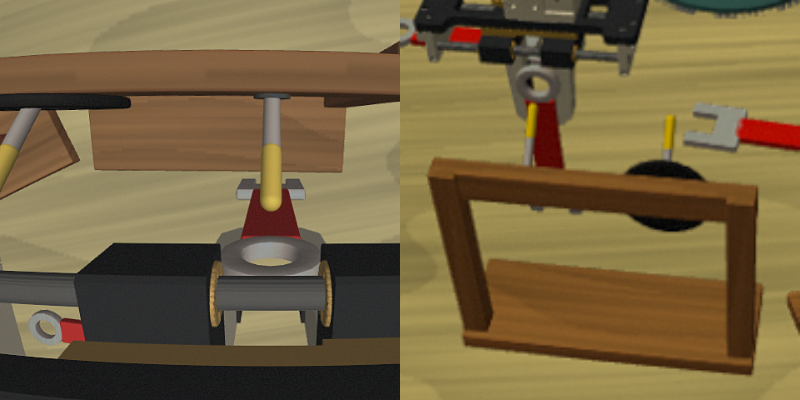

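The eye has come off the peg. The tail swung inside the light grip because I held the spanner ahead of its balance point. The right half shows the eye at the gripper and the shank hanging towards the rack. I'll firm up the grip and measure the spanner's pose numerically.

{"fn": "send_rows", "kwargs": {"series": [[[0, 0, 0, 0], [0, 0, 0, 0]]], "grip_force": 15}}

```text
clock: 21.55
tcp_pos: [0.5622, -0.2025, 0.229]
orientation: [3.141, -0.001, -0.175]
contact_force: [0.2, -0.4, 0.0]
finger_gap: 0.0014
finger_force: 0.0
```

```bash
cat > pose.py <<'E'
from sp import *
def run(r=.14):
    o=get_obs();p=np.array(o['tcp_pos']);Rm=R.from_euler('xyz',o['orientation']).as_matrix()
    print(p.round(4),o['orientation'],o['finger_gap'],o['finger_force'],o['clock'])
    for n in ('wrist','scene','top'):
        c=cam(n); im,d=get_image(n); P,uv=cloud(c,d); T=(P-p)@Rm; C=im[uv[:,1],uv[:,0]].astype(int)
        red=(C[:,0]>60)&(C[:,1]*3<C[:,0])&(C[:,2]*3<C[:,0])&(abs(T[:,0])<r)&(abs(T[:,1])<.05)&(abs(T[:,2])<r)&(P[:,2]>.02)
        q=T[red]
        if len(q)>30:
            m=np.median(q,axis=0); q=q[np.linalg.norm(q-m,axis=1)<.07]; e=np.linalg.svd(q-q.mean(0),full_matrices=False)[2]; t=(q-q.mean(0))@e[0]
            print(n,'red',len(q),q.mean(0).round(4),'dir',e[0].round(3),'norm',e[2].round(3),'ends',(q.mean(0)+np.percentile(t,1)*e[0]).round(4),(q.mean(0)+np.percentile(t,99)*e[0]).round(4))
        for t in ('spanner_eye','spanner'):
            print(n,t,[w.round(4).tolist() for x in mark_of(t,n) for w in [(c2w(c,x['centre'])[0]-p)@Rm] if np.linalg.norm(w)<.18])
E
python3 -c "
from pose import *
run()"
```

```text
[ 0.5622 -0.2025  0.229 ] [ 3.14137646e+00 -8.86677534e-04 -1.74794497e-01] 0.0014453039121643198 0.0 21.55
wrist red 100 [0.0207 0.0118 0.0884] dir [ 0.074  0.004 -0.997] norm [-0.978  0.196 -0.071] ends [0.0172 0.0116 0.1353] [0.0224 0.0119 0.0646]
wrist spanner_eye [[0.0197, 0.0041, 0.0497]]
wrist spanner [[0.0202, 0.0001, 0.111], [0.0167, 0.0013, 0.0502], [0.0759, -0.0033, 0.0174]]
scene red 102 [ 0.0215 -0.0335  0.1255] dir [ 0.068 -0.683 -0.727] norm [-0.974  0.113 -0.197] ends [ 0.0202 -0.0199  0.14  ] [ 0.0227 -0.0457  0.1125]
scene spanner_eye [[0.0241, -0.0629, 0.0649]]
scene spanner [[0.0212, -0.0386, 0.1283]]
top spanner_eye []
top spanner []
```

The spanner squeezed out and is falling close to the bench. I'll raise the gripper, let it settle, then find it.

{"fn": "send_rows", "kwargs": {"series": [[[0, 0, -0.04, 0], [-0.04, 0, -0.1, 0], [-0.12, 0, -0.12, 0], [-0.14, 0, -0.1, 0], [-0.1, 0, 0, 0], [0, 0, 0, 0], [0, 0, 0, 0], [0, 0, 0, 0], [0, 0, 0, 0]]], "gripper": 0.4}}

```text
clock: 22.9
tcp_pos: [0.4641, -0.1851, 0.3178]
orientation: [-3.141, 0.001, -0.175]
contact_force: [-0.1, -0.1, 0.5]
finger_gap: 0.0642
finger_force: 0.0
```

```bash
cat > find.py <<'E'
from sp import *
def run(cams=('wrist','scene','top')):
    o=get_obs();p=np.array(o['tcp_pos']);print(p.round(4),o['orientation'],o['clock'])
    for n in cams:
        c=cam(n); im,d=get_image(n); P,uv=cloud(c,d); C=im[uv[:,1],uv[:,0]].astype(int)
        m=np.zeros((480,640),np.uint8); k=(C[:,0]>60)&(C[:,1]*3<C[:,0])&(C[:,2]*3<C[:,0])&(P[:,0]>.2)&(P[:,2]<.2)&(P[:,1]<.2)&(P[:,1]>-.5)
        m[uv[k,1],uv[k,0]]=1; W=np.zeros((480,640,3)); W[uv[:,1],uv[:,0]]=P
        N,L,S,_=cv2.connectedComponentsWithStats(m)
        for i in range(1,N):
            if S[i,4]<25: continue
            q=W[L==i]; e=np.linalg.svd(q-q.mean(0),full_matrices=False)[2]; t=(q-q.mean(0))@e[0]
            print(n,'red',len(q),q.mean(0).round(4),'dir',e[0].round(3),'norm',e[2].round(3),'ends',(q.mean(0)+np.percentile(t,1)*e[0]).round(3),(q.mean(0)+np.percentile(t,99)*e[0]).round(3))
        for t in ('spanner_eye','spanner','insert'):
            print(n,t,[(c2w(c,x['centre'])[0].round(3).tolist(),round(x['confidence'],2)) for x in mark_of(t,n)])
E
python3 -c "
from find import *
run()"
```

```text
[ 0.4641 -0.1851  0.3178] [-3.14128523e+00  1.18022622e-03 -1.74565349e-01] 22.9
wrist red 2254 [ 0.6124 -0.0935  0.0266] dir [-0.498 -0.867  0.002] norm [ 0.004 -0.004 -1.   ] ends [ 0.637 -0.05   0.027] [ 0.588 -0.137  0.027]
wrist red 1603 [0.3888 0.044  0.0111] dir [-0.323 -0.946  0.001] norm [ 0.024 -0.007  1.   ] ends [0.412 0.111 0.011] [ 0.371 -0.009  0.011]
wrist spanner_eye [([0.407, 0.142, 0.009], 0.83), ([0.646, -0.028, 0.022], 0.76)]
wrist spanner [([0.618, -0.09, 0.02], 0.97), ([0.387, 0.055, -0.0], 0.65), ([0.645, -0.028, 0.02], 0.42)]
wrist insert []
scene red 617 [0.389  0.0502 0.0097] dir [ 0.271  0.963 -0.003] norm [ 0.03  -0.005  1.   ] ends [ 0.371 -0.013  0.01 ] [0.406 0.112 0.01 ]
scene red 537 [ 0.6169 -0.0946  0.0261] dir [0.504 0.864 0.013] norm [ 0.057 -0.018 -0.998] ends [ 0.592 -0.137  0.025] [ 0.641 -0.054  0.027]
scene spanner_eye [([0.647, -0.035, 0.023], 0.65), ([0.155, -0.439, 0.007], 0.58)]
scene spanner [([0.171, -0.354, 0.002], 0.96), ([0.613, -0.094, 0.017], 0.64), ([0.383, 0.053, 0.004], 0.64)]
scene insert [([0.656, -0.099, 0.196], 0.73)]
top red 379 [ 0.6148 -0.0936  0.0259] dir [-0.512 -0.859 -0.005] norm [-0.025  0.021 -0.999] ends [ 0.638 -0.054  0.026] [ 0.591 -0.134  0.026]
top red 704 [0.385  0.0482 0.0105] dir [-0.269 -0.963  0.001] norm [-0.012  0.005  1.   ] ends [0.402 0.11  0.01 ] [ 0.368 -0.013  0.011]
top spanner_eye [([0.41, 0.135, 0.004], 0.8), ([0.149, -0.441, 0.004], 0.78), ([0.647, -0.038, 0.028], 0.74), ([0.5, -0.441, 0.001], 0.53)]
top spanner [([0.173, -0.358, 0.003], 0.89), ([0.613, -0.093, 0.017], 0.87), ([0.384, 0.056, -0.002], 0.59), ([0.633, -0.156, -0.002], 0.57)]
top insert [([0.657, -0.101, 0.2], 0.95)]
```

The spanner now lies flat on the rack's base: origin about (0.613,-0.093), z 0.018, with its jaw sticking out over the front edge. I'll measure the jaw in rack coordinates and the gripper's profile, to see whether I can pull it out by the jaw.

```bash
python3 - <<'E'
from sp import *
o=get_obs();p=np.array(o['tcp_pos']);Rm=R.from_euler('xyz',o['orientation']).as_matrix()
a=-.183; X=np.array([np.cos(a),np.sin(a)]);Y=np.array([-np.sin(a),np.cos(a)]); O=np.array([.6285,-.153])
print('tcp rack',(p[:2]-O)@X,(p[:2]-O)@Y)
allT=[]
for n in ('wrist','top','scene'):
    c=cam(n); im,d=get_image(n); P,uv=cloud(c,d); C=im[uv[:,1],uv[:,0]].astype(int)
    r=np.c_[(P[:,:2]-O)@X,(P[:,:2]-O)@Y,P[:,2]]
    g=(C.max(1)-C.min(1)<35)&(C.mean(1)>60)&(abs(r[:,2]-.026)<.006)&(r[:,0]>-.11)&(r[:,0]<.03)
    j=r[g&(r[:,1]>-.07)&(r[:,1]<.03)]
    if len(j)>10:
        h=cv2.convexHull((j[:,:2]*1e4).astype(np.float32)); rc=cv2.minAreaRect(h)
        print(n,'jaw',len(j),j.min(0).round(4),j.max(0).round(4),'rect',(cv2.boxPoints(rc)/10).round(1).tolist())
    if n!='wrist': allT.append((P-p)@Rm)
T=np.vstack(allT); T=T[(abs(T[:,0])<.13)&(abs(T[:,1])<.13)]
for z in np.arange(.02,-.3,-.02):
    k=T[(T[:,2]<z)&(T[:,2]>z-.02)]
    if len(k)>5: print('h',round(-z,2),len(k),'x',np.percentile(k[:,0],[2,98]).round(3),'y',np.percentile(k[:,1],[2,98]).round(3))
E
```

```text
tcp rack -0.15638263988567583 -0.06145936050483319
wrist jaw 1543 [-0.0807 -0.0401  0.0202] [-0.0192  0.0186  0.0294] rect [[-81.4000015258789, -24.799999237060547], [-33.70000076293945, -41.099998474121094], [-18.600000381469727, 3.299999952316284], [-66.19999694824219, 19.5]]
scene jaw 325 [-0.0795 -0.0416  0.0201] [-0.0173  0.0159  0.0316] rect [[-82.0, -25.200000762939453], [-31.0, -43.29999923706055], [-15.5, 0.4000000059604645], [-66.4000015258789, 18.5]]
h -0.02 107 x [-0.007  0.012] y [-0.045  0.047]
h -0.0 172 x [-0.007  0.013] y [-0.046  0.049]
h 0.02 184 x [-0.008  0.012] y [-0.048  0.049]
h 0.04 170 x [-0.006  0.012] y [-0.05   0.051]
h 0.06 315 x [-0.036  0.038] y [-0.084  0.084]
h 0.08 1415 x [-0.035  0.038] y [-0.084  0.084]
h 0.1 2328 x [-0.032  0.036] y [-0.091  0.091]
h 0.12 416 x [-0.018  0.027] y [-0.04   0.017]
h 0.14 491 x [-0.035  0.038] y [-0.04   0.014]
h 0.16 460 x [-0.006  0.038] y [-0.035  0.033]
h 0.18 528 x [-0.044  0.046] y [-0.043  0.038]
h 0.2 795 x [-0.044  0.046] y [-0.043  0.037]
h 0.22 1328 x [-0.121  0.047] y [-0.1    0.039]
h 0.24 1039 x [-0.122  0.057] y [-0.101  0.069]
h 0.26 1446 x [-0.122  0.066] y [-0.1    0.073]
h 0.28 2227 x [-0.127  0.067] y [-0.098  0.072]
```

The jaw's front strip overhangs the base edge, and the column fits between the pegs. The plan is to turn the tool square to the spanner, go low in front of the rack, slide in, pinch the jaw lengthwise and drag the spanner out.

{"fn": "send_rows", "kwargs": {"series": [[[0, 0, 0, 0.0347], [0, 0, 0, 0.0347], [0, 0, 0, 0.0347], [0, 0, 0, 0], [0, 0, 0, 0]]], "gripper": 0.65}}

```text
clock: 24.15
tcp_pos: [0.4635, -0.185, 0.3184]
orientation: [3.142, 0.0, -0.499]
contact_force: [0.3, -0.7, 0.2]
finger_gap: 0.0767
finger_force: 0.0
```

```bash
python3 -c "
from plan import *
plan([.502,-.113,.0375])"
```

```text
tcp [ 0.4635 -0.185   0.3184] yaw -0.4986 tot mm [ -0.6 -81.6 280.9] n 8 row [-0.0003 -0.0408  0.1405] turn 0.0
```

{"fn": "send_rows", "kwargs": {"series": [[[0, -0.08, 0.06, 0], [0, -0.12, 0.14, 0], [0, -0.126, 0.14, 0], [0, 0, 0.16, 0], [0, 0, 0.16, 0], [0, 0, 0.16, 0], [0, 0, 0.14, 0], [0, 0, 0.08, 0], [0, 0, 0.06, 0], [0, 0, 0.024, 0], [0, 0, 0, 0], [0, 0, 0, 0]]]}}

```text
clock: 25.35
tcp_pos: [0.5034, -0.1137, 0.0385]
orientation: [-3.141, -0.001, -0.501]
contact_force: [0.5, -0.1, -0.1]
finger_gap: 0.0765
finger_force: 0.0
```

```bash
python3 - <<'E'
from plan import *; from m import *
o=get_obs();p=np.array(o['tcp_pos']);Rm=R.from_euler('xyz',o['orientation']).as_matrix()
for n in ('wrist','scene'):
    c=cam(n); im,d=get_image(n); P,uv=cloud(c,d); C=im[uv[:,1],uv[:,0]].astype(int); T=(P-p)@Rm
    g=(C.max(1)-C.min(1)<35)&(C.mean(1)>60)&(abs(P[:,2]-.026)<.006)&(T[:,0]>.02)&(T[:,0]<.14)&(abs(T[:,1])<.05)
    j=T[g]
    if len(j)>10: print(n,len(j),j.min(0).round(4),j.max(0).round(4),(cv2.boxPoints(cv2.minAreaRect((j[:,:2]*1e4).astype(np.float32)))/10).round(1).tolist(),np.median(P[g,2]))
plan([.555,-.142,.0375])
E
```

```text
wrist 10934 [ 0.0591 -0.0346  0.0095] [0.1101 0.0241 0.0171] [[58.79999923706055, 23.200000762939453], [60.099998474121094, -34.79999923706055], [110.80000305175781, -33.70000076293945], [109.5, 24.299999237060547]] 0.0267720619384897
scene 322 [ 0.0605 -0.0231  0.0071] [0.1132 0.0252 0.0185] [[59.79999923706055, 23.799999237060547], [61.5, -23.299999237060547], [114.5999984741211, -21.399999618530273], [112.9000015258789, 25.700000762939453]] 0.026428769481980332
tcp [ 0.5033 -0.1137  0.0386] yaw -0.5016 tot mm [58.9 -0.1  1.1] n 2 row [ 1.178e-01 -1.000e-04  2.300e-03] turn 0.0
```

Aligned, with the jaw's front edge 59 mm ahead. I'll slide in and pinch.

{"fn": "send_rows", "kwargs": {"series": [[[0.05, 0, 0.006, 0], [0.08, 0, 0, 0], [0.064, 0, 0, 0], [0.04, 0, 0, 0], [0, 0, 0, 0]]]}}

```text
clock: 25.95
tcp_pos: [0.555, -0.1423, 0.0359]
orientation: [-3.142, -0.0, -0.502]
contact_force: [0.0, -0.2, 1.2]
finger_gap: 0.0769
finger_force: 0.0
```

{"fn": "send_rows", "kwargs": {"series": [[[0, 0, 0, 0], [0, 0, 0, 0], [0, 0, 0, 0], [0, 0, 0, 0], [0, 0, 0, 0], [0, 0, 0, 0]]], "gripper": -1, "grip_force": 25}}

```text
clock: 26.55
tcp_pos: [0.5539, -0.1416, 0.036]
orientation: [3.142, 0.0, -0.502]
contact_force: [-2.3, -0.1, 2.0]
finger_gap: 0.0459
finger_force: 25.0
```

{"fn": "send_rows", "kwargs": {"series": [[[-0.03, 0, -0.006, 0], [-0.06, 0, -0.006, 0], [-0.08, 0, 0, 0], [-0.08, 0, 0, 0], [-0.06, 0, 0, 0], [-0.03, 0.03, 0, 0], [0.01, 0.08, 0, 0], [0.03, 0.12, 0, 0], [0.03, 0.12, 0, 0], [0.02, 0.08, 0, 0], [0, 0, 0, 0]]]}}

```text
clock: 27.65
tcp_pos: [0.4466, -0.2081, 0.0389]
orientation: [3.141, -0.0, -0.504]
contact_force: [-1.2, -0.9, -3.3]
finger_gap: 0.0459
finger_force: 25.0
```

```bash
python3 -c "
from find import *
run(('scene','top'))
print(get_obs()['finger_gap'])"
```

```text
[ 0.4466 -0.2081  0.0389] [ 3.14103681e+00 -4.98720693e-05 -5.04131409e-01] 27.65
scene red 628 [0.3888 0.049  0.0099] dir [ 0.274  0.962 -0.003] norm [-0.031  0.006 -0.999] ends [ 0.37  -0.016  0.01 ] [0.407 0.111 0.01 ]
scene red 222 [ 0.5231 -0.1544  0.0293] dir [0.706 0.332 0.625] norm [-0.708  0.342  0.618] ends [ 0.495 -0.168  0.004] [ 0.657 -0.091  0.148]
scene spanner_eye [([0.406, 0.135, 0.009], 0.75), ([0.158, -0.438, 0.005], 0.72), ([0.54, -0.102, 0.024], 0.65), ([0.628, 0.207, 0.073], 0.44), ([0.658, 0.087, 0.022], 0.39)]
scene spanner [([0.505, -0.16, 0.019], 0.7), ([0.172, -0.351, -0.0], 0.59), ([0.385, 0.051, 0.005], 0.59)]
scene insert [([0.504, 0.431, -0.005], 0.41)]
top red 100 [ 0.5253 -0.128   0.0261] dir [-0.98   0.103  0.172] norm [ 0.164 -0.083  0.983] ends [ 0.54  -0.129  0.024] [ 0.511 -0.126  0.029]
top red 717 [0.3846 0.0472 0.0107] dir [-0.272 -0.962 -0.001] norm [-0.     0.001 -1.   ] ends [0.402 0.11  0.011] [ 0.367 -0.015  0.011]
top spanner_eye [([0.412, 0.136, 0.0], 0.75), ([0.543, -0.103, 0.023], 0.69), ([0.152, -0.441, 0.005], 0.61)]
top spanner [([0.174, -0.358, 0.0], 0.96), ([0.387, 0.055, 0.0], 0.82), ([0.631, 0.202, 0.016], 0.73), ([0.505, -0.155, 0.015], 0.56), ([0.508, 0.432, -0.002], 0.52)]
top insert [([0.658, -0.097, 0.197], 0.92)]
0.045956293891588465
```

The spanner came out cleanly in the grip. I'll lay it down and release.

{"fn": "send_rows", "kwargs": {"series": [[[0, 0, 0.03, 0], [0, 0, 0.03, 0], [0, 0, 0.012, 0], [0, 0, 0, 0], [0, 0, 0, 0]]]}}

```text
clock: 28.55
tcp_pos: [0.4475, -0.2058, 0.0209]
orientation: [3.142, 0.0, -0.502]
contact_force: [-1.0, -0.0, -1.7]
finger_gap: 0.0463
finger_force: 25.0
```

{"fn": "send_rows", "kwargs": {"series": [[[0, 0, 0, 0], [0, 0, 0, 0], [0, 0, 0, 0], [-0.08, 0, 0, 0], [-0.12, 0, 0, 0], [0, 0, -0.12, 0], [0, 0, -0.16, 0], [0, 0, -0.16, 0], [0, 0, -0.16, 0], [0, 0, -0.12, 0], [0, 0, 0, 0]]], "gripper": 0.65}}

```text
clock: 29.65
tcp_pos: [0.4048, -0.1824, 0.2055]
orientation: [-3.141, -0.006, -0.502]
contact_force: [-0.0, -0.3, -0.4]
finger_gap: 0.0769
finger_force: 0.0
```

```bash
python3 -c "
from find import *
run(('scene','top'))
print(get_obs()['joint_positions'])"
```

```text
[ 0.4048 -0.1824  0.2055] [-3.14139976 -0.00648502 -0.50187359] 29.65
scene red 613 [0.3891 0.0504 0.0097] dir [ 0.272  0.962 -0.001] norm [-0.035  0.009 -0.999] ends [ 0.371 -0.012  0.01 ] [0.406 0.111 0.01 ]
scene red 404 [ 0.5118 -0.1573  0.0082] dir [0.467 0.884 0.006] norm [-0.079  0.048 -0.996] ends [ 0.488 -0.202  0.008] [ 0.533 -0.118  0.008]
scene spanner_eye [([0.539, -0.097, 0.002], 0.79), ([0.407, 0.138, 0.004], 0.59), ([0.5, -0.438, 0.001], 0.27)]
scene spanner [([0.17, -0.354, -0.002], 0.86), ([0.383, 0.051, 0.004], 0.84), ([0.507, -0.156, 0.003], 0.56)]
scene insert [([0.653, -0.099, 0.2], 0.59)]
top red 88 [ 0.5252 -0.1275  0.0084] dir [-0.761  0.644  0.078] norm [-0.098  0.005 -0.995] ends [ 0.535 -0.136  0.007] [ 0.516 -0.12   0.009]
top red 703 [0.3851 0.0484 0.0106] dir [-0.268 -0.963  0.002] norm [ 0.014 -0.006 -1.   ] ends [0.402 0.11  0.01 ] [ 0.368 -0.013  0.011]
top spanner_eye [([0.542, -0.101, 0.004], 0.76), ([0.41, 0.135, 0.004], 0.76), ([0.152, -0.442, 0.007], 0.7), ([0.656, -0.1, 0.199], 0.29)]
top spanner [([0.503, -0.156, -0.001], 0.79), ([0.388, 0.055, 0.001], 0.72), ([0.173, -0.356, -0.001], 0.68), ([0.653, 0.085, 0.017], 0.19)]
top insert [([0.658, -0.102, 0.203], 0.82)]
[-4.80793673e-01 -3.99643888e-01  1.96124503e+00 -2.21704368e-06
  1.58128329e+00  1.59189068e+00]
```

{"fn": "send_rows", "kwargs": {"series": [[[0, 0, 0, -0.042], [0, 0, 0, -0.042], [0, 0, 0, -0.042], [0, 0, 0, -0.042], [0, 0, 0, -0.042], [0, 0, 0, -0.042], [0, 0, 0, -0.042], [0, 0, 0, -0.042], [0, 0, 0, -0.042], [0, 0, 0, -0.042], [0, 0, 0, -0.042], [0, 0, 0, -0.042]]]}}

```text
clock: 31.25
tcp_pos: [0.4036, -0.1818, 0.2004]
orientation: [-3.141, 0.0, 1.087]
contact_force: [-0.1, -0.3, -0.7]
finger_gap: 0.0769
finger_force: 0.0
```

```bash
python3 -c "
from plan import *
plan([.463,-.156,.1])"
```

```text
tcp [ 0.4036 -0.1818  0.2004] yaw 1.087 tot mm [ 50.4  40.7 100.4] n 3 row [0.0673 0.0542 0.1338] turn 0.0
```

{"fn": "send_rows", "kwargs": {"series": [[[0.05, 0.04, 0.1, 0], [0.07, 0.055, 0.14, 0], [0.06, 0.05, 0.12, 0], [0.022, 0.018, 0.04, 0], [0, 0, 0, 0], [0, 0, 0, 0]]]}}

```text
clock: 31.85
tcp_pos: [0.4634, -0.1567, 0.102]
orientation: [3.141, 0.0, 1.082]
contact_force: [-0.2, -0.5, 0.0]
finger_gap: 0.0767
finger_force: 0.0
```

```bash
cat > spw.py <<'E'
from sp import *
o=get_obs();p=np.array(o['tcp_pos']);Rm=R.from_euler('xyz',o['orientation']).as_matrix()
for n in ('wrist','scene'):
    c=cam(n); im,d=get_image(n); P,uv=cloud(c,d); C=im[uv[:,1],uv[:,0]].astype(int); T=(P-p)@Rm
    red=(C[:,0]>60)&(C[:,1]*3<C[:,0])&(C[:,2]*3<C[:,0])&(abs(T[:,0])<.13)&(abs(T[:,1])<.11)&(P[:,2]<.03)
    q=T[red]; print(n,len(q))
    if len(q)>20: b=cv2.minAreaRect((q[:,:2]*1e4).astype(np.float32)); print('box',(cv2.boxPoints(b)/10).round(1).tolist(),b[2])
    print([w.round(4).tolist() for x in mark_of('spanner_eye',n) for w in [(c2w(c,x['centre'])[0]-p)@Rm] if np.linalg.norm(w)<.2],[w.round(4).tolist() for x in mark_of('spanner',n) for w in [(c2w(c,x['centre'])[0]-p)@Rm] if np.linalg.norm(w)<.2])
print(p,o['orientation'])
E
python3 spw.py
```

```text
wrist 6081
box [[-29.600000381469727, 49.20000076293945], [-28.899999618530273, 23.399999618530273], [71.5, 26.399999618530273], [70.69999694824219, 52.20000076293945]] 1.7174980640411377
[[0.0921, 0.0361, 0.099]] [[0.0255, 0.0392, 0.1001]]
scene 402
box [[-32.0, 27.399999618530273], [69.19999694824219, 25.399999618530273], [69.69999694824219, 54.599998474121094], [-31.399999618530273, 56.5]] 88.87718200683594
[[0.0875, 0.0409, 0.0945]] [[0.0193, 0.0388, 0.1036]]
[ 0.46339023 -0.15671913  0.10204078] [3.14097236e+00 7.67193737e-05 1.08163395e+00]
```

{"fn": "send_rows", "kwargs": {"series": [[[0.002, 0.05, 0, 0], [0, 0.07, 0, 0], [0, 0.034, 0.03, 0], [0, 0, 0.08, 0], [0, 0, 0.1, 0], [0, 0, 0.06, 0], [0, 0, 0.035, 0], [0, 0, 0.015, 0], [0, 0, 0.006, 0], [0, 0, 0, 0]]]}}

```text
clock: 33.15
tcp_pos: [0.498, -0.1742, 0.02]
orientation: [3.141, -0.0, 1.082]
contact_force: [-0.1, 0.9, 0.5]
finger_gap: 0.0771
finger_force: 0.0
```

{"fn": "send_rows", "kwargs": {"series": [[[0, 0, 0, 0], [0, 0, 0, 0], [0, 0, 0, 0], [0, 0, 0, 0], [0, 0, 0, 0], [0, 0, 0, 0], [0, 0, 0, 0], [0, 0, 0, 0], [0, 0, 0, 0]]], "gripper": -1, "grip_force": 45}}

```text
clock: 34.05
tcp_pos: [0.4976, -0.174, 0.0194]
orientation: [-3.142, 0.0, 1.082]
contact_force: [-0.6, -0.1, 0.1]
finger_gap: 0.0248
finger_force: 44.8
```

{"fn": "send_rows", "kwargs": {"series": [[[0, 0, -0.06, 0], [0, 0, -0.1, 0], [0, -0.06, -0.12, 0], [0, -0.12, -0.08, 0], [0, -0.14, -0.12, 0], [0, 0, -0.16, 0], [0, 0, -0.16, 0], [0, 0, -0.16, 0], [0, 0, -0.16, 0], [0, 0, 0, 0]]]}}

```text
clock: 35.05
tcp_pos: [0.4275, -0.1366, 0.3059]
orientation: [3.134, -0.001, 1.082]
contact_force: [0.3, 0.0, -2.9]
finger_gap: 0.0254
finger_force: 44.9
```

{"fn": "send_rows", "kwargs": {"series": [[[0, 0, 0, 0.04], [0, 0, 0, 0.04], [0, 0, 0, 0.04], [0, 0, 0, 0.04], [0, 0, 0, 0.04], [0, 0, 0, 0.04], [0, 0, 0, 0.04], [0, 0, 0, 0.04], [0, 0, 0, 0.04], [0, 0, 0, 0.04], [0, 0, 0, 0]]]}}

```text
clock: 36.15
tcp_pos: [0.4266, -0.1363, 0.2993]
orientation: [-3.142, 0.0, -0.177]
contact_force: [0.2, 0.3, -2.0]
finger_gap: 0.0252
finger_force: 44.9
```

```bash
python3 -c "
from plan import *
from peg import eyepx
plan([.483,-.194,.302])
o=get_obs();p=np.array(o['tcp_pos']);Rm=R.from_euler('xyz',o['orientation']).as_matrix()
c=cam('wrist');im,d=get_image('wrist');P,uv=cloud(c,d);T=(P-p)@Rm
for a in np.arange(.02,.11,.01):
    k=T[(T[:,0]>a)&(T[:,0]<a+.01)&(abs(T[:,1])<.02)&(abs(T[:,2]-.012)<.03)]
    if len(k): print(round(a,2),len(k),np.median(k,axis=0).round(4),k.max(0).round(4))
print(o['finger_gap'],o['clock'])
"
```

```text
tcp [ 0.4266 -0.1363  0.2993] yaw -0.1774 tot mm [65.6 46.8 -2.8] n 3 row [ 0.0875  0.0624 -0.0037] turn 0.0
0.02 1405 [ 0.0251 -0.0002  0.0108] [0.03   0.0129 0.0128]
0.03 1469 [0.035  0.0002 0.0108] [0.04   0.0131 0.0134]
0.04 1536 [0.045  0.0001 0.0109] [0.05   0.0134 0.0136]
0.05 1601 [0.0551 0.0005 0.0109] [0.0599 0.0136 0.0132]
0.06 1645 [0.0649 0.0005 0.0109] [0.07   0.0138 0.0139]
0.07 1689 [0.0749 0.0013 0.0111] [0.08   0.0196 0.014 ]
0.08 1180 [ 0.085  -0.0093  0.0112] [0.09   0.02   0.0172]
0.09 1775 [0.0961 0.0016 0.0113] [0.1   0.02  0.018]
0.1 808 [0.1023 0.0012 0.0112] [0.1067 0.0146 0.0141]
0.025155437424422934 36.15
```

```bash
python3 -c "
from plan import *
plan([.4903,-.1879,.2886])"
```

```text
tcp [ 0.4267 -0.1363  0.2993] yaw -0.1725 tot mm [71.5 39.9 10.7] n 3 row [0.0953 0.0532 0.0142] turn 0.0
```

{"fn": "send_rows", "kwargs": {"series": [[[0.04, 0.04, 0, 0], [0.08, 0.06, 0, 0], [0.08, 0.04, 0.01, 0], [0.06, 0.02, 0.02, 0], [0.026, 0, 0.013, 0], [0, 0, 0, 0], [0, 0, 0, 0], [0, 0, 0, 0]]]}}

```text
clock: 37.0
tcp_pos: [0.4901, -0.188, 0.2892]
orientation: [3.141, -0.001, -0.174]
contact_force: [0.1, 0.1, -2.8]
finger_gap: 0.0252
finger_force: 44.9
```

```bash
cat > chk.py <<'E'
from sp import *
o=get_obs();p=np.array(o['tcp_pos']);Rm=R.from_euler('xyz',o['orientation']).as_matrix()
c=cam('wrist');im,d=get_image('wrist');P,uv=cloud(c,d);T=(P-p)@Rm;C=im[uv[:,1],uv[:,0]].astype(int)
s=T[(abs(T[:,2]-.0115)<.005)&(T[:,0]>.075)&(T[:,0]<.12)&(abs(T[:,1])<.03)]
print('eye end',np.percentile(s[:,0],99.7),'y',np.percentile(s[:,1],[.5,99.5]).round(4),'top z',np.median(s[:,2]))
h=[]
for n,lo in (('all',0),):
    y=(C[:,0]>110)&(C[:,1]>80)&(C[:,2]<70)&(C[:,0]-C[:,2]>70)&(P[:,2]>.2)&(T[:,0]>.06)&(T[:,0]<.17)&(abs(T[:,1])<.03)
    q=T[y]
    for a in np.arange(.06,.17,.005):
        k=q[(q[:,0]>=a)&(q[:,0]<a+.005)]
        if len(k)>8: print('yel',k.mean(0).round(4),len(k),'x-z axis',(k[:,0]-k[:,2]).mean().round(4)-.0045)
print(p.round(4),o['orientation'][2],o['contact_force'],o['clock'])
E
python3 chk.py
```

```text
eye end 0.10565141669653845 y [-0.0178  0.0201] top z 0.011287020939061546
yel [0.1134 0.0012 0.0364] 88 x-z axis 0.0725
yel [0.1174 0.0016 0.0404] 124 x-z axis 0.0725
yel [0.1223 0.0017 0.0454] 115 x-z axis 0.07239999999999999
yel [0.1263 0.0012 0.0493] 63 x-z axis 0.0726
[ 0.4901 -0.188   0.2892] -0.17439706582065595 [ 0.05710637  0.14781805 -2.82412541] 37.0
```

The peg axis and the eye agree to about 1 mm, so I'll slide on.

{"fn": "send_rows", "kwargs": {"series": [[[0.032, 0, 0.03, 0], [0.03, 0, 0.03, 0], [0.018, 0, 0.018, 0], [0.014, 0, 0.014, 0], [0.014, 0, 0.014, 0], [0, 0, 0, 0], [0, 0, 0, 0]]]}}

```text
clock: 37.75
tcp_pos: [0.5171, -0.193, 0.2622]
orientation: [3.142, 0.0, -0.175]
contact_force: [-1.1, -0.9, -2.4]
finger_gap: 0.0251
finger_force: 44.9
```

{"fn": "send_rows", "kwargs": {"series": [[[0.014, 0, 0.014, 0], [0.014, 0, 0.014, 0], [0.014, 0, 0.014, 0], [0.01, 0, 0.012, 0], [0, 0, 0, 0], [0, 0, 0, 0]]]}}

```text
clock: 38.35
tcp_pos: [0.5299, -0.1953, 0.2485]
orientation: [-3.142, 0.0, -0.175]
contact_force: [-0.4, 0.5, -2.4]
finger_gap: 0.0253
finger_force: 44.9
```

```bash
python3 chk.py; python3 -c "
from find import *
run(('scene',))"
```

```text
eye end 0.10564508419872824 y [-0.0178  0.02  ] top z 0.01126757897382172
yel [ 0.0644  0.0013 -0.0076] 30 x-z axis 0.06749999999999999
yel [ 0.0672  0.0008 -0.0076] 166 x-z axis 0.0703
yel [ 0.0725  0.0009 -0.0049] 222 x-z axis 0.07279999999999999
yel [0.0775 0.001  0.0003] 205 x-z axis 0.0727
yel [0.0825 0.001  0.0053] 191 x-z axis 0.0727
yel [0.0863 0.001  0.0087] 95 x-z axis 0.073
[ 0.5299 -0.1953  0.2485] -0.17508512019840583 [-0.38649886  0.45325494 -2.44169215] 38.35
[ 0.5298 -0.1953  0.2487] [ 3.14158113e+00 -1.77712370e-05 -1.75132135e-01] 38.4
scene red 614 [0.3893 0.0501 0.01  ] dir [ 0.273  0.962 -0.   ] norm [-0.021  0.006 -1.   ] ends [ 0.372 -0.012  0.01 ] [0.407 0.111 0.01 ]
scene spanner_eye [([0.157, -0.44, 0.004], 0.91), ([0.407, 0.139, 0.006], 0.87)]
scene spanner [([0.549, -0.2, 0.228], 0.95), ([0.174, -0.353, -0.0], 0.84), ([0.386, 0.055, 0.004], 0.56)]
scene insert [([0.652, -0.099, 0.199], 0.95)]
```

The peg runs through the eye, centred. This time the grip is behind the balance point, so the eye will rest on the peg. I'll loosen in stages and pitch the tail down, checking as I go.

{"fn": "send_rows", "kwargs": {"series": [[[0, 0, 0, 0], [0, 0, 0, 0], [0, 0, 0.01, 0], [0.001, 0, 0.01, 0], [0.002, 0, 0.02, 0], [0.002, 0, 0.02, 0], [0, 0, 0, 0]]], "grip_force": 8}}

```text
clock: 39.3
tcp_pos: [0.5309, -0.1954, 0.2326]
orientation: [-3.141, 0.001, -0.175]
contact_force: [1.2, -0.6, -2.5]
finger_gap: 0.0256
finger_force: 8.0
```

```bash
cat > tilt.py <<'E'
from sp import *
o=get_obs();p=np.array(o['tcp_pos']);Rm=R.from_euler('xyz',o['orientation']).as_matrix()
print(p.round(4),o['contact_force'],o['finger_gap'],o['finger_force'],o['clock'])
c=cam('wrist');im,d=get_image('wrist');P,uv=cloud(c,d);T=(P-p)@Rm;C=im[uv[:,1],uv[:,0]].astype(int)
r=(C[:,0]>60)&(C[:,1]*3<C[:,0])&(C[:,2]*3<C[:,0])&(abs(T[:,1])<.03)&(abs(T[:,0])<.12)&(abs(T[:,2])<.1)
q=T[r]
for a in np.arange(-.06,.1,.01):
    k=q[(q[:,0]>=a)&(q[:,0]<a+.01)]
    if len(k)>10: print('red',np.median(k,axis=0).round(4),len(k))
g=T[(C.max(1)-C.min(1)<35)&(C.mean(1)>50)&(abs(T[:,1])>.006)&(abs(T[:,1])<.02)&(T[:,0]>.02)&(P[:,2]>.19)&(T[:,0]<.14)]
for a in np.arange(.02,.14,.01):
    k=g[(g[:,0]>=a)&(g[:,0]<a+.01)]
    if len(k)>10: print('grey',np.median(k,axis=0).round(4),len(k))
E
python3 tilt.py
```

```text
[ 0.5309 -0.1954  0.2326] [ 1.18094274 -0.64703265 -2.52152931] 0.025587268335573198 8.000144362449646 39.3
red [-0.014  -0.0006  0.0127] 823
red [-0.0049 -0.0011  0.0115] 1144
red [ 0.0051 -0.0007  0.0102] 1209
red [ 0.015  -0.0007  0.0089] 1298
red [ 0.025  -0.0007  0.0077] 1383
red [ 0.035  -0.0007  0.0063] 1486
red [ 0.045  -0.0007  0.005 ] 1572
red [ 0.0551 -0.0007  0.0036] 1696
red [ 0.0639 -0.0045  0.0025] 1105
grey [ 0.0275 -0.0067 -0.0853] 2917
grey [ 0.0304 -0.0061 -0.0835] 524
grey [ 0.0694 -0.0067  0.002 ] 69
grey [ 0.0757 -0.0067  0.0011] 1388
grey [ 0.085  -0.0101 -0.    ] 1439
grey [ 0.0949 -0.007  -0.0014] 1667
grey [ 0.1015 -0.0067 -0.002 ] 334
```

It is pivoting as planned, with about 7.5° of tilt and the eye still on the peg. Continuing.

{"fn": "send_rows", "kwargs": {"series": [[[0.003, 0, 0.02, 0], [0.004, 0, 0.02, 0], [0.005, 0, 0.02, 0], [0.006, 0, 0.02, 0], [0.006, 0, 0.018, 0], [0, 0, 0, 0]]]}}

```text
clock: 39.95
tcp_pos: [0.537, -0.1965, 0.2083]
orientation: [-3.141, 0.001, -0.175]
contact_force: [0.3, -0.5, -1.5]
finger_gap: 0.026
finger_force: 8.0
```

```bash
python3 tilt.py
```

```text
[ 0.537  -0.1965  0.2083] [ 0.26667225 -0.52398728 -1.45295759] 0.026031254269168826 7.999662905931473 39.95
red [-0.0205 -0.0006  0.0193] 90
red [-0.0148 -0.0006  0.0168] 869
red [-0.0049 -0.0006  0.0131] 986
red [ 0.0052 -0.0006  0.0093] 1101
red [ 0.0152 -0.0007  0.0054] 1223
red [ 0.0252 -0.0007  0.0016] 1372
red [ 0.0352 -0.0007 -0.0023] 1541
red [ 0.0452 -0.0007 -0.0061] 1773
red [ 0.054  -0.0046 -0.0096] 1351
red [ 0.0624 -0.0065 -0.0127] 607
grey [ 0.0276 -0.0067 -0.0853] 2891
grey [ 0.0304  0.0064 -0.0835] 547
grey [ 0.0681 -0.007  -0.0149] 665
grey [ 0.0749 -0.0067 -0.0173] 2049
grey [ 0.0855 -0.0076 -0.0215] 2163
grey [ 0.0931 -0.0068 -0.0244] 1497
grey [ 0.1026  0.008  -0.0097] 40
```

{"fn": "send_rows", "kwargs": {"series": [[[0.008, 0, 0.019, 0], [0.009, 0, 0.019, 0], [0.01, 0, 0.018, 0], [0.012, 0, 0.018, 0], [0, 0, 0, 0]]]}}

```text
clock: 40.5
tcp_pos: [0.5467, -0.1982, 0.1897]
orientation: [-3.141, 0.001, -0.175]
contact_force: [-0.2, -0.3, -2.5]
finger_gap: 0.0258
finger_force: 8.0
```

```bash
python3 tilt.py
```

```text
[ 0.5467 -0.1982  0.1897] [-0.21486587 -0.34793803 -2.52741326] 0.025826695551048183 7.99971342086792 40.5
red [-0.0225 -0.0006  0.0256] 324
red [-0.0149 -0.0006  0.0208] 727
red [-0.0049 -0.0006  0.0146] 851
red [ 0.0052 -0.0011  0.0084] 983
red [ 0.0152 -0.0007  0.0023] 1145
red [ 0.0252 -0.0007 -0.0041] 1347
red [ 0.0339 -0.0043 -0.0095] 1114
red [ 0.0454 -0.0074 -0.0169] 913
red [ 0.0545 -0.0068 -0.0226] 1049
grey [ 0.0276 -0.0066 -0.0853] 2837
grey [ 0.0304 -0.006  -0.0835] 559
grey [ 0.0594 -0.007  -0.0255] 113
grey [ 0.0658 -0.0071 -0.029 ] 2256
grey [ 0.0752  0.0075 -0.0353] 2595
grey [ 0.0839 -0.0069 -0.0404] 2615
grey [ 0.0912 -0.0068 -0.0392] 140
```

It is tilted 32° with the eye deep on the peg. I'll release and back away.

{"fn": "send_rows", "kwargs": {"series": [[[0, 0, 0, 0], [0, 0, 0, 0], [0, 0, 0, 0], [0, 0, 0, 0], [0, 0, 0, 0], [0, 0, 0, 0]]], "gripper": 0.3}}

```text
clock: 41.15
tcp_pos: [0.5466, -0.1982, 0.1907]
orientation: [3.142, -0.0, -0.175]
contact_force: [-0.4, -0.2, 0.4]
finger_gap: 0.0604
finger_force: 0.0
```

{"fn": "send_rows", "kwargs": {"series": [[[-0.05, 0, 0, 0], [-0.12, 0, 0, 0], [-0.16, 0, 0, 0], [-0.16, 0, -0.04, 0], [-0.12, 0, -0.08, 0], [0, 0, -0.08, 0], [0, 0, 0, 0], [0, 0, 0, 0], [0, 0, 0, 0], [0, 0, 0, 0]]]}}

```text
clock: 42.15
tcp_pos: [0.3963, -0.1715, 0.2395]
orientation: [-3.141, 0.002, -0.175]
contact_force: [0.3, -0.1, 0.2]
finger_gap: 0.0603
finger_force: 0.0
```

```bash
cat > fin.py <<'E'
from sp import *
print(get_obs()['clock'],get_obs()['tcp_pos'].round(3))
a=-.183; X=np.array([np.cos(a),np.sin(a)]);Y=np.array([-np.sin(a),np.cos(a)])
for n in ('wrist','scene','top'):
    c=cam(n); im,d=get_image(n); P,uv=cloud(c,d); C=im[uv[:,1],uv[:,0]].astype(int)
    dd=P[:,:2]-[.6375,-.22]; r=np.c_[dd@X,dd@Y,P[:,2]]
    k=(C[:,0]>50)&(C[:,1]*3<C[:,0])&(C[:,2]*3<C[:,0])&(abs(r[:,0])<.15)&(abs(r[:,1])<.06)&(P[:,2]>.02)
    q=r[k]
    if len(q)>20:
        e=np.linalg.svd(q-q.mean(0),full_matrices=False)[2]; print(n,'red rel root',q.mean(0).round(4),'dir',e[0].round(3),len(q),q.min(0).round(3),q.max(0).round(3))
    for t in ('spanner_eye','spanner','free_peg_root','insert','sleeve_mid','sleeve','thick_dowel','small_sleeve','tape','glue'):
        print(n,t,[(c2w(c,x['centre'])[0].round(3).tolist(),round(x['confidence'],2)) for x in mark_of(t,n) if x['confidence']>.5])
E
python3 fin.py
```

```text
42.15 [ 0.396 -0.172  0.239]
wrist spanner_eye [([0.408, 0.143, 0.009], 0.79)]
wrist spanner [([0.39, 0.058, 0.001], 0.8)]
wrist free_peg_root []
wrist insert []
wrist sleeve_mid []
wrist sleeve []
wrist thick_dowel []
wrist small_sleeve []
wrist tape []
wrist glue []
scene red rel root [-0.0029  0.0037  0.1354] dir [0.033 0.009 0.999] 356 [-0.009 -0.009  0.094] [0.002 0.016 0.175]
scene spanner_eye [([0.405, 0.138, 0.007], 0.77), ([0.157, -0.435, 0.007], 0.73), ([0.656, 0.086, 0.018], 0.73), ([0.634, -0.213, 0.209], 0.71)]
scene spanner [([0.635, -0.219, 0.146], 0.76), ([0.384, 0.054, 0.002], 0.73), ([0.169, -0.354, -0.002], 0.59)]
scene free_peg_root []
scene insert [([0.654, -0.099, 0.198], 0.88)]
scene sleeve_mid [([0.629, 0.206, 0.074], 0.77)]
scene sleeve [([0.632, 0.206, 0.015], 0.62)]
scene thick_dowel []
scene small_sleeve [([0.658, 0.087, 0.017], 0.89)]
scene tape [([0.5, -0.437, -0.0], 0.62)]
scene glue [([0.507, 0.434, -0.002], 0.62)]
top spanner_eye [([0.41, 0.134, 0.005], 0.98), ([0.15, -0.441, 0.005], 0.83), ([0.636, -0.217, 0.21], 0.73)]
top spanner [([0.172, -0.358, 0.001], 0.86), ([0.631, -0.217, 0.144], 0.85), ([0.387, 0.052, -0.001], 0.77)]
top free_peg_root []
top insert []
top sleeve_mid [([0.631, 0.202, 0.077], 0.94)]
top sleeve [([0.628, 0.202, 0.016], 0.97)]
top thick_dowel [([0.628, 0.205, 0.015], 0.63)]
top small_sleeve [([0.656, 0.083, 0.015], 0.57)]
top tape [([0.498, -0.44, 0.0], 0.69)]
top glue [([0.507, 0.434, -0.003], 0.92)]
```

The spanner hangs vertically on the free peg. I'll let it settle, then check that it is still and that the sleeve is fully down.

{"fn": "send_rows", "kwargs": {"series": [[[0, 0, 0, 0], [0, 0, 0, 0], [0, 0, 0, 0], [0, 0, 0, 0], [0, 0, 0, 0], [0, 0, 0, 0], [0, 0, 0, 0], [0, 0, 0, 0], [0, 0, 0, 0], [0, 0, 0, 0], [0, 0, 0, 0], [0, 0, 0, 0]]]}}

```text
clock: 45.0
tcp_pos: [0.3964, -0.1716, 0.2406]
orientation: [3.142, 0.0, -0.175]
contact_force: [-0.5, 0.2, 0.5]
finger_gap: 0.0606
finger_force: 0.0
```

```bash
python3 fin.py | grep -E 'red|scene spanner|top spanner'; python3 - <<'E'
from m import *
for n in ('scene','top'):
    c=cam(n); im,d=get_image(n); P,uv=cloud(c,d); s=np.hypot(P[:,0]-.63,P[:,1]-.204)<.035
    q=P[s&(P[:,2]>.11)&(P[:,2]<.16)]; print(n,'sleeve rim z',np.percentile(q[:,2],[90,97,100]).round(4)); q=P[s&(P[:,2]>.04)&(P[:,2]<.12)]; print(circr(q,.0255))
    q=P[s&(P[:,2]>.118)&(P[:,2]<.14)]; print(circ(q))
E
```

```text
scene red rel root [-0.0027  0.0037  0.1357] dir [0.029 0.007 1.   ] 359 [-0.007 -0.01   0.092] [0.002 0.016 0.176]
scene spanner_eye [([0.157, -0.438, 0.007], 0.95), ([0.405, 0.135, 0.005], 0.65), ([0.635, -0.212, 0.213], 0.58), ([0.498, -0.437, 0.001], 0.51)]
scene spanner [([0.172, -0.353, -0.001], 0.85), ([0.633, -0.217, 0.147], 0.8), ([0.386, 0.054, 0.006], 0.67)]
top spanner_eye [([0.637, -0.213, 0.215], 0.81), ([0.151, -0.442, 0.004], 0.6), ([0.411, 0.136, 0.002], 0.56)]
top spanner [([0.634, -0.217, 0.144], 0.83), ([0.498, -0.439, 0.0], 0.66), ([0.388, 0.055, -0.002], 0.62), ([0.172, -0.356, -0.002], 0.61)]
scene sleeve rim z [0.1323 0.1335 0.1356]
(array([0.632 , 0.2033]), 872, np.float64(0.001669330882357285))
(array([0.6329, 0.2032, 0.0237]), 313)
top sleeve rim z [0.1335 0.1348 0.1364]
(array([0.6305, 0.2025]), 466, np.float64(0.005288115196074488))
(array([0.6301, 0.202 , 0.0236]), 150)
```

Everything is in place and still: the sleeve rim is at z ≈ 0.132, which is seated, and the spanner is vertical on the peg. I'll hand it in.

```bash
python3 -c "
from station import *
print(job_done())"
```

```text
the job is handed in; nothing more can be done
None
```

I handed the job in at about 45 s of the 67 s: the wide sleeve sits fully down on its thick dowel and the spanner hangs straight down, eye up, on the free peg, though I slipped it off the peg and dropped it on the rack base on the first try; the judge returned no verdict.

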